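# Scoop the full-size mixing balls out of the wash tray

### The arm

A 6-joint arm with a two-finger parallel gripper is mounted at the origin on the work surface. World frame = base frame: x ahead of the robot, y to its left, z up, the work surface at z = 0. Lengths are in m, angles in degrees, forces in N, time in s.
With the tool pointing down it reaches from about 0.375 to 0.9 m from the base axis. Payload 3.1 kg.
Tool frame: the origin (TCP) lies at the very end of the fingers, on their centre line; the grasp point (between the pads) lies bot.grip_point_offset behind it (bot.grip_point_offset is the distance from the TCP to the grasp point, in m); z points along the fingers, y is the line along which they close (so a half turn about z gives the same grasp; the last joint's range is limited). The gripper opens to 87 mm and grips with 3 to 60 N. Pads are 19 mm wide; open, the fingers measure 117 mm over their backs; the gripper's body (75 mm by 190 mm) begins 51 mm behind the grasp point.
Start: joints at [-80.071, 30.224, 82.088, -0, 67.689, -10.227], TCP at [0.215, -0.587, 0.223] pointing down, gripper open.
Joint ranges: [-176.69, 176.69], [-43.24, 126.21], [12.49, 139.97], [-82, 262], [0, 151.66], [-163.58, 163.58]. Speed limits (degrees/s): [159.86, 159.86, 180, 180, 180, 180].

### API

Orientations are given as a 3x3 rotation matrix whose columns are the frame's x, y, z axes.
In Python, from rig import bot, viewer, ticket gives the robot as it stands.
- The arm moves only by the tool servo_tool, never from a script. Its argument "targets" is a list of rows, each an object with "offset": the shift along the tool's x, y, z in m, a list of three; "dr": the turn, a rotation vector about the tool's x, y, z in degrees, a list of three. In form: [{"offset": [x, y, z], "dr": [ax, ay, az]}, ...]. A call has 1 to 20 rows; each row is the pose to reach, as a shift and turn from the pose commanded when the call began, along the tool's axes at that moment; what a row does not reach only later rows make up. A row lasts 1/12 s, in which the tool goes at most 41.7 mm and 7.16 degrees, less where a joint would pass 70% of its speed; a pose out of reach is approached as far as the arm can. A call with a gripper value outside its range is refused whole. "gripper" is the gripper command: -1 is fully open, 1 is shut, values between are in proportion, set as the call begins (left out, the last holds). The fingers move at their own pace and stop on an object; the grip force is fixed at half the most. Time passes only in rows, so rows that repeat a pose let the fingers close. It gives the time, the measured TCP pose, the force, the opening and the grip force at its end, in the units of the state.
- bot.read_state(): the state, without advancing time (a new reading comes with each control period).
- viewer.capture(name): name is "scene" or "top" or "wrist"; returns a dict with "color" (400x640x3 uint8, red, green, blue), "camera_matrix" (3x3 intrinsics, pixels), "R" (3x3) and "t" (3): a world point X has camera coordinates R X + t. Camera axes: x right, y down, z forward; pixel columns grow to the right and rows downward; lengths in m; the calibration is good to about 2 mm. A picture is of the moment at which its call begins. There is no depth.
- ticket.hand_in(): hands the job in; it is judged then, once.
The state is a dict: "time_s": time; "joint_positions": joint angles; "qvel": joint speeds; "tau": joint torques, N m; "position": TCP position; "tcp_rot": TCP orientation; "force": force on the tool from outside, world axes, zero at the start; "moment": the same for the moment, N m; "opening": opening from 0.0 (shut) to 1.0 (fully open); "grasp_force": force on a finger pad.
Only numpy, scipy, OpenCV 4.12 (cv2) and the standard library are available. Lean on these libraries where they do the work, as an engineer would, in place of code of your own. Each camera call takes 0.05 s, during which the arm holds its last target. There are 200 camera calls.

### The job

The washed mixing balls for the paint cups are to be sorted. With the slotted scoop lift every full-size ball out of the tray, letting the worn ones drop back through the slots so that they stay in the tray, and tip the full-size balls into whichever dish already holds a full-size sample ball; then stand the scoop upright, back on its mat. Never touch a ball in the tray with the fingers (one spilt on the bench may be picked up with the fingers), leave the sample balls in their dishes, and do not push the tape roll or the sanding block about.

Things in the scene. Friction and masses are not known exactly. Their poses are not given: they have to be found in the camera images.
- tray: Fixed open aluminium tray, 300 x 200 x 45 mm outside (its x, y, z), walls and floor 4 mm; origin: centre of its underside, long side along x. At its -x end a slanting plate cuts 18 mm off each corner. At the start its balls lie in the half towards its -x end (nearest the robot), the last 120 mm at the +x end are clear; pushed, they roll but soon come to rest.
- dish_1: Loose open square steel dish, 150 x 150 x 45 mm outside, walls and floor 4 mm, 0.6 kg; origin at the centre of its underside. It holds one sample ball, full-size or worn.
- dish_2: A second dish just like the first, holding the other sample ball.
- mat: Fixed black rubber mat, 160 x 150 x 4 mm, origin at the centre of its underside: the scoop's place.
- scoop: Loose slotted steel scoop, 0.3 kg. Origin: underside, foot of the back plate's front face; x forward along the tines, z up. 4 round tines 5 mm thick on the underside plane, x = 0 to 100 mm, at y = -42, -14, 14, 42 mm, free in front: 3 open slots 23 mm wide. Back plate 40 mm high, 4 mm thick, side plates 24 mm high to x = 55 mm; 96 mm wide over all. It starts with its tines towards the robot.
- scoop_grip (a point): Middle of the scoop's handle, 12 mm behind its origin and 110 mm above its underside; axes as the scoop's. Handle: block 22 mm (x) by 34 mm (y), 75 to 140 mm above the underside. Best gripped across the 22 mm from above, fingers before and behind.
- scoop_tip (a point): Middle of the line of the tine tips: 100 mm ahead of the scoop's origin, 2.5 mm above its underside.
- full_1_center (a point): Centre of a loose full-size white ceramic mixing ball, 32 mm in diameter, 62 g, in the tray at the start (may be absent). On a floor the scoop's tines pass it on both sides, and lift it.
- full_2_center (a point): Centre of a loose full-size white ceramic mixing ball, 32 mm in diameter, 62 g, in the tray at the start (may be absent). On a floor the scoop's tines pass it on both sides, and lift it.
- full_3_center (a point): Centre of a loose full-size white ceramic mixing ball, 32 mm in diameter, 62 g, in the tray at the start (may be absent). On a floor the scoop's tines pass it on both sides, and lift it.
- full_4_center (a point): Centre of a loose full-size white ceramic mixing ball, 32 mm in diameter, 62 g, in the tray at the start (may be absent). On a floor the scoop's tines pass it on both sides, and lift it.
- full_5_center (a point): Centre of a loose full-size white ceramic mixing ball, 32 mm in diameter, 62 g, in the tray at the start (may be absent). On a floor the scoop's tines pass it on both sides, and lift it.
- full_6_center (a point): Centre of a loose full-size white ceramic mixing ball, 32 mm in diameter, 62 g, in the tray at the start (may be absent). On a floor the scoop's tines pass it on both sides, and lift it.
- worn_1_center (a point): Centre of a loose worn white ceramic mixing ball, 18 mm in diameter, 11 g, in the tray at the start (may be absent). It fits between the tines.
- worn_2_center (a point): Centre of a loose worn white ceramic mixing ball, 18 mm in diameter, 11 g, in the tray at the start (may be absent). It fits between the tines.
- worn_3_center (a point): Centre of a loose worn white ceramic mixing ball, 18 mm in diameter, 11 g, in the tray at the start (may be absent). It fits between the tines.
- worn_4_center (a point): Centre of a loose worn white ceramic mixing ball, 18 mm in diameter, 11 g, in the tray at the start (may be absent). It fits between the tines.
- worn_5_center (a point): Centre of a loose worn white ceramic mixing ball, 18 mm in diameter, 11 g, in the tray at the start (may be absent). It fits between the tines.
- sample_full_center (a point): Centre of the full-size sample ball, 32 mm, lying in one of the two dishes.
- sample_worn_center (a point): Centre of the worn sample ball, 18 mm, lying in the other dish.
- tape_roll: Bystander: loose orange roll of masking tape lying flat, 96 mm across, 24 mm high; origin at the centre of its underside.
- sanding_block: Bystander: loose cork sanding block, 110 x 60 x 32 mm; origin at the centre of its underside.

How it is judged (in metres and radians):
On the way, in this order (a step that is already met when the one before it is completed fails the run):
1. a full-size ball is carried on the scoop, lifted clear above the tray (((height (world z) of full_1_center above 0.075 m and x of full_1_center in the frame of scoop between 0 and 0.105 m and y of full_1_center in the frame of scoop between -0.045 and 0.045 m and z of full_1_center in the frame of scoop between 0.005 and 0.05 m) or (height (world z) of full_2_center above 0.075 m and x of full_2_center in the frame of scoop between 0 and 0.105 m and y of full_2_center in the frame of scoop between -0.045 and 0.045 m and z of full_2_center in the frame of scoop between 0.005 and 0.05 m) or (height (world z) of full_3_center above 0.075 m and x of full_3_center in the frame of scoop between 0 and 0.105 m and y of full_3_center in the frame of scoop between -0.045 and 0.045 m and z of full_3_center in the frame of scoop between 0.005 and 0.05 m) or (height (world z) of full_4_center above 0.075 m and x of full_4_center in the frame of scoop between 0 and 0.105 m and y of full_4_center in the frame of scoop between -0.045 and 0.045 m and z of full_4_center in the frame of scoop between 0.005 and 0.05 m) or (height (world z) of full_5_center above 0.075 m and x of full_5_center in the frame of scoop between 0 and 0.105 m and y of full_5_center in the frame of scoop between -0.045 and 0.045 m and z of full_5_center in the frame of scoop between 0.005 and 0.05 m) or (height (world z) of full_6_center above 0.075 m and x of full_6_center in the frame of scoop between 0 and 0.105 m and y of full_6_center in the frame of scoop between -0.045 and 0.045 m and z of full_6_center in the frame of scoop between 0.005 and 0.05 m))), for 0.2 s.
2. every full-size ball lies in the dish that holds the full-size sample ((((x of sample_full_center in the frame of dish_1 between -0.072 and 0.072 m and y of sample_full_center in the frame of dish_1 between -0.072 and 0.072 m and z of sample_full_center in the frame of dish_1 between 0 and 0.085 m) and (x of full_1_center in the frame of dish_1 between -0.072 and 0.072 m and y of full_1_center in the frame of dish_1 between -0.072 and 0.072 m and z of full_1_center in the frame of dish_1 between 0 and 0.085 m) and (x of full_2_center in the frame of dish_1 between -0.072 and 0.072 m and y of full_2_center in the frame of dish_1 between -0.072 and 0.072 m and z of full_2_center in the frame of dish_1 between 0 and 0.085 m) and (x of full_3_center in the frame of dish_1 between -0.072 and 0.072 m and y of full_3_center in the frame of dish_1 between -0.072 and 0.072 m and z of full_3_center in the frame of dish_1 between 0 and 0.085 m) and (x of full_4_center in the frame of dish_1 between -0.072 and 0.072 m and y of full_4_center in the frame of dish_1 between -0.072 and 0.072 m and z of full_4_center in the frame of dish_1 between 0 and 0.085 m) and (x of full_5_center in the frame of dish_1 between -0.072 and 0.072 m and y of full_5_center in the frame of dish_1 between -0.072 and 0.072 m and z of full_5_center in the frame of dish_1 between 0 and 0.085 m) and (x of full_6_center in the frame of dish_1 between -0.072 and 0.072 m and y of full_6_center in the frame of dish_1 between -0.072 and 0.072 m and z of full_6_center in the frame of dish_1 between 0 and 0.085 m)) or ((x of sample_full_center in the frame of dish_2 between -0.072 and 0.072 m and y of sample_full_center in the frame of dish_2 between -0.072 and 0.072 m and z of sample_full_center in the frame of dish_2 between 0 and 0.085 m) and (x of full_1_center in the frame of dish_2 between -0.072 and 0.072 m and y of full_1_center in the frame of dish_2 between -0.072 and 0.072 m and z of full_1_center in the frame of dish_2 between 0 and 0.085 m) and (x of full_2_center in the frame of dish_2 between -0.072 and 0.072 m and y of full_2_center in the frame of dish_2 between -0.072 and 0.072 m and z of full_2_center in the frame of dish_2 between 0 and 0.085 m) and (x of full_3_center in the frame of dish_2 between -0.072 and 0.072 m and y of full_3_center in the frame of dish_2 between -0.072 and 0.072 m and z of full_3_center in the frame of dish_2 between 0 and 0.085 m) and (x of full_4_center in the frame of dish_2 between -0.072 and 0.072 m and y of full_4_center in the frame of dish_2 between -0.072 and 0.072 m and z of full_4_center in the frame of dish_2 between 0 and 0.085 m) and (x of full_5_center in the frame of dish_2 between -0.072 and 0.072 m and y of full_5_center in the frame of dish_2 between -0.072 and 0.072 m and z of full_5_center in the frame of dish_2 between 0 and 0.085 m) and (x of full_6_center in the frame of dish_2 between -0.072 and 0.072 m and y of full_6_center in the frame of dish_2 between -0.072 and 0.072 m and z of full_6_center in the frame of dish_2 between 0 and 0.085 m)))), for 0.2 s.
At the end, for the whole second after the job is handed in: Full-size balls all in the dish with the full-size sample, worn ones in the tray, the worn sample in the other dish, dishes level; the scoop upright (0.12 rad) on its mat, handle within 70 x 65 mm of the mat's middle; all at rest ((((x of sample_full_center in the frame of dish_1 between -0.072 and 0.072 m and y of sample_full_center in the frame of dish_1 between -0.072 and 0.072 m and z of sample_full_center in the frame of dish_1 between 0 and 0.085 m) and (x of full_1_center in the frame of dish_1 between -0.072 and 0.072 m and y of full_1_center in the frame of dish_1 between -0.072 and 0.072 m and z of full_1_center in the frame of dish_1 between 0 and 0.085 m) and (x of full_2_center in the frame of dish_1 between -0.072 and 0.072 m and y of full_2_center in the frame of dish_1 between -0.072 and 0.072 m and z of full_2_center in the frame of dish_1 between 0 and 0.085 m) and (x of full_3_center in the frame of dish_1 between -0.072 and 0.072 m and y of full_3_center in the frame of dish_1 between -0.072 and 0.072 m and z of full_3_center in the frame of dish_1 between 0 and 0.085 m) and (x of full_4_center in the frame of dish_1 between -0.072 and 0.072 m and y of full_4_center in the frame of dish_1 between -0.072 and 0.072 m and z of full_4_center in the frame of dish_1 between 0 and 0.085 m) and (x of full_5_center in the frame of dish_1 between -0.072 and 0.072 m and y of full_5_center in the frame of dish_1 between -0.072 and 0.072 m and z of full_5_center in the frame of dish_1 between 0 and 0.085 m) and (x of full_6_center in the frame of dish_1 between -0.072 and 0.072 m and y of full_6_center in the frame of dish_1 between -0.072 and 0.072 m and z of full_6_center in the frame of dish_1 between 0 and 0.085 m) and (x of sample_worn_center in the frame of dish_2 between -0.072 and 0.072 m and y of sample_worn_center in the frame of dish_2 between -0.072 and 0.072 m and z of sample_worn_center in the frame of dish_2 between 0 and 0.085 m)) or ((x of sample_full_center in the frame of dish_2 between -0.072 and 0.072 m and y of sample_full_center in the frame of dish_2 between -0.072 and 0.072 m and z of sample_full_center in the frame of dish_2 between 0 and 0.085 m) and (x of full_1_center in the frame of dish_2 between -0.072 and 0.072 m and y of full_1_center in the frame of dish_2 between -0.072 and 0.072 m and z of full_1_center in the frame of dish_2 between 0 and 0.085 m) and (x of full_2_center in the frame of dish_2 between -0.072 and 0.072 m and y of full_2_center in the frame of dish_2 between -0.072 and 0.072 m and z of full_2_center in the frame of dish_2 between 0 and 0.085 m) and (x of full_3_center in the frame of dish_2 between -0.072 and 0.072 m and y of full_3_center in the frame of dish_2 between -0.072 and 0.072 m and z of full_3_center in the frame of dish_2 between 0 and 0.085 m) and (x of full_4_center in the frame of dish_2 between -0.072 and 0.072 m and y of full_4_center in the frame of dish_2 between -0.072 and 0.072 m and z of full_4_center in the frame of dish_2 between 0 and 0.085 m) and (x of full_5_center in the frame of dish_2 between -0.072 and 0.072 m and y of full_5_center in the frame of dish_2 between -0.072 and 0.072 m and z of full_5_center in the frame of dish_2 between 0 and 0.085 m) and (x of full_6_center in the frame of dish_2 between -0.072 and 0.072 m and y of full_6_center in the frame of dish_2 between -0.072 and 0.072 m and z of full_6_center in the frame of dish_2 between 0 and 0.085 m) and (x of sample_worn_center in the frame of dish_1 between -0.072 and 0.072 m and y of sample_worn_center in the frame of dish_1 between -0.072 and 0.072 m and z of sample_worn_center in the frame of dish_1 between 0 and 0.085 m))) and x of worn_1_center in the frame of tray between -0.147 and 0.147 m and y of worn_1_center in the frame of tray between -0.097 and 0.097 m and z of worn_1_center in the frame of tray between 0 and 0.06 m and x of worn_2_center in the frame of tray between -0.147 and 0.147 m and y of worn_2_center in the frame of tray between -0.097 and 0.097 m and z of worn_2_center in the frame of tray between 0 and 0.06 m and x of worn_3_center in the frame of tray between -0.147 and 0.147 m and y of worn_3_center in the frame of tray between -0.097 and 0.097 m and z of worn_3_center in the frame of tray between 0 and 0.06 m and x of worn_4_center in the frame of tray between -0.147 and 0.147 m and y of worn_4_center in the frame of tray between -0.097 and 0.097 m and z of worn_4_center in the frame of tray between 0 and 0.06 m and x of worn_5_center in the frame of tray between -0.147 and 0.147 m and y of worn_5_center in the frame of tray between -0.097 and 0.097 m and z of worn_5_center in the frame of tray between 0 and 0.06 m and x of scoop_grip in the frame of mat between -0.07 and 0.07 m and y of scoop_grip in the frame of mat between -0.065 and 0.065 m and z of scoop_grip in the frame of mat between 0.09 and 0.13 m and angle between scoop's own z axis and vertical below 0.12 rad and linear speed of each of full_1, full_2, full_3, full_4, full_5, full_6, scoop below 0.05 m/s and angle between each of dish_1, dish_2's own z axis and vertical below 0.1 rad); the robot touches nothing.
It fails at once if the fingers touch a ball that is in the tray (((x of full_1_center in the frame of tray between -0.147 and 0.147 m and y of full_1_center in the frame of tray between -0.097 and 0.097 m and z of full_1_center in the frame of tray between 0 and 0.06 m) and contact force between the fingers and full_1 above 0.3 N) or ((x of full_2_center in the frame of tray between -0.147 and 0.147 m and y of full_2_center in the frame of tray between -0.097 and 0.097 m and z of full_2_center in the frame of tray between 0 and 0.06 m) and contact force between the fingers and full_2 above 0.3 N) or ((x of full_3_center in the frame of tray between -0.147 and 0.147 m and y of full_3_center in the frame of tray between -0.097 and 0.097 m and z of full_3_center in the frame of tray between 0 and 0.06 m) and contact force between the fingers and full_3 above 0.3 N) or ((x of full_4_center in the frame of tray between -0.147 and 0.147 m and y of full_4_center in the frame of tray between -0.097 and 0.097 m and z of full_4_center in the frame of tray between 0 and 0.06 m) and contact force between the fingers and full_4 above 0.3 N) or ((x of full_5_center in the frame of tray between -0.147 and 0.147 m and y of full_5_center in the frame of tray between -0.097 and 0.097 m and z of full_5_center in the frame of tray between 0 and 0.06 m) and contact force between the fingers and full_5 above 0.3 N) or ((x of full_6_center in the frame of tray between -0.147 and 0.147 m and y of full_6_center in the frame of tray between -0.097 and 0.097 m and z of full_6_center in the frame of tray between 0 and 0.06 m) and contact force between the fingers and full_6 above 0.3 N) or ((x of worn_1_center in the frame of tray between -0.147 and 0.147 m and y of worn_1_center in the frame of tray between -0.097 and 0.097 m and z of worn_1_center in the frame of tray between 0 and 0.06 m) and contact force between the fingers and worn_1 above 0.3 N) or ((x of worn_2_center in the frame of tray between -0.147 and 0.147 m and y of worn_2_center in the frame of tray between -0.097 and 0.097 m and z of worn_2_center in the frame of tray between 0 and 0.06 m) and contact force between the fingers and worn_2 above 0.3 N) or ((x of worn_3_center in the frame of tray between -0.147 and 0.147 m and y of worn_3_center in the frame of tray between -0.097 and 0.097 m and z of worn_3_center in the frame of tray between 0 and 0.06 m) and contact force between the fingers and worn_3 above 0.3 N) or ((x of worn_4_center in the frame of tray between -0.147 and 0.147 m and y of worn_4_center in the frame of tray between -0.097 and 0.097 m and z of worn_4_center in the frame of tray between 0 and 0.06 m) and contact force between the fingers and worn_4 above 0.3 N) or ((x of worn_5_center in the frame of tray between -0.147 and 0.147 m and y of worn_5_center in the frame of tray between -0.097 and 0.097 m and z of worn_5_center in the frame of tray between 0 and 0.06 m) and contact force between the fingers and worn_5 above 0.3 N)).
It fails at once if the tape roll or the sanding block is pushed more than 30 mm (distance of any of tape_roll, sanding_block from where it was at the start of the episode above 0.03 m).
Of full_1, full_2, full_3, full_4, full_5, full_6 only 4 to 6 are there at a start; the rules pass over those that are not, and their reading is None.
Of worn_1, worn_2, worn_3, worn_4, worn_5 only 3 to 5 are there at a start; the rules pass over those that are not, and their reading is None.
At some moment in a run one of dish_1, dish_2 may be knocked a few centimetres aside while the robot is not near it.
It also fails if it takes over 210 s, if anything falls off the work surface, if the arm or the gripper's body presses on something with over 40 N, if the wrist force passes 120 N, or if a joint passes its speed limit or range.

## Working session

There is one attempt and no reset: what is moved stays moved. The work goes in short steps, Python scripts to look and compute and a tool call to move; the robot and the scene stay as the last step left them, time stands still between calls to the robot, and variables do not carry over. Pictures are saved under pics/ and viewed, at most 14 in all, crops included, and the job is handed in when it is done.

Besides the shell and the picture viewer there is one more tool, called after "Request:" as a command line: name --argument value ..., lists and objects as JSON in quotes. servo_tool: Moves the arm, as the interface text tells. Its arguments: {"type":"object","properties":{"targets":{"type":"array"},"gripper":{"type":"number"}},"required":["targets"]}

```bash
mkdir -p pics; ls
cat > h.py <<'E'
import numpy as np, cv2
from rig import bot, viewer, ticket
def cap(n):
    return viewer.capture(n)
def save(c,f): cv2.imwrite('pics/'+f,cv2.cvtColor(c["color"],cv2.COLOR_RGB2BGR))
def ray(c,u,v,z):
    K,R,t=[np.array(c[k],float) for k in("camera_matrix","R","t")]
    d=R.T@np.linalg.solve(K,[u,v,1.]); o=-R.T@t
    return o+d*(z-o[2])/d[2]
def proj(c,X):
    K,R,t=[np.array(c[k],float) for k in("camera_matrix","R","t")]
    p=K@(R@np.array(X,float)+t); return p[:2]/p[2]
E
python3 - <<'E'
from h import *
for n in("top","scene"):
    c=cap(n); save(c,n+"0.png"); print(n,-np.array(c["R"]).T@c["t"],np.array(c["camera_matrix"])[0,0])
print(bot.grip_point_offset, bot.read_state())
E
```

```text
pics
top [0.41280928 0.0017455  1.11114081] 454.93217102321904
scene [ 1.11839937 -0.00176937  0.8445462 ] 399.1067582235308
0.0187 {'time_s': 0.1, 'joint_positions': array([-8.00703259e+01,  3.02737275e+01,  8.21491605e+01, -3.17588216e-05,
        6.76876909e+01, -1.02269081e+01]), 'qvel': array([-0.03223582,  0.03898071, -0.3007417 ,  0.05349827,  0.10830396,
       -0.051404  ]), 'tau': array([-2.66218003e-04, -4.40987384e+01, -1.77151036e+01,  6.34164736e-02,
        5.33973263e-02, -5.13895964e-05]), 'position': array([ 0.21528423, -0.58605826,  0.22166788]), 'tcp_rot': array([[ 9.38754399e-01,  3.44586806e-01, -3.33307071e-04],
       [ 3.44586798e-01, -9.38752537e-01,  1.90096708e-03],
       [ 3.42155316e-04, -1.89939442e-03, -9.99998138e-01]]), 'force': array([-0.16864799,  0.04175239,  0.46931144]), 'moment': array([0.03694272, 0.02630657, 0.00591156]), 'grasp_force': 0.0, 'opening': 1.000379999665963}
```

View pics/top0.png

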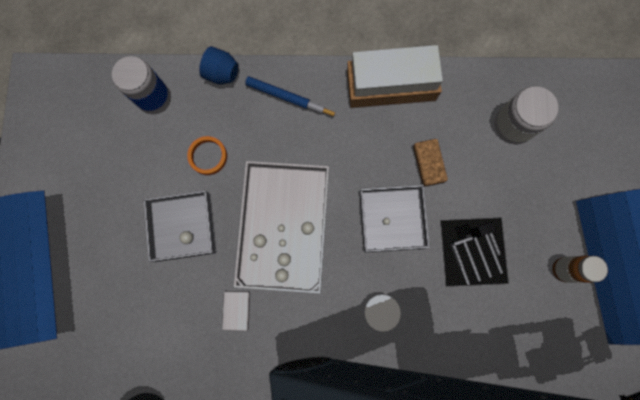

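View pics/scene0.png

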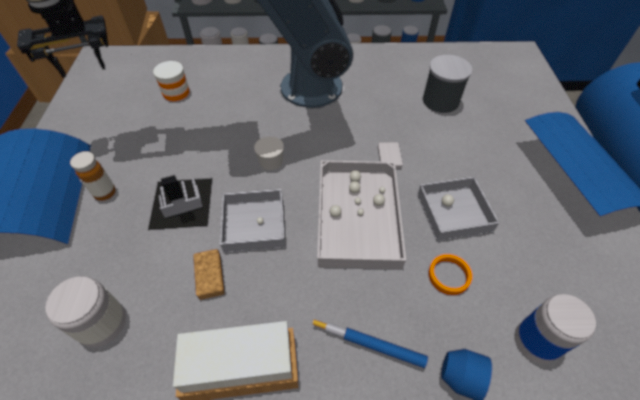

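The top view shows the tray at (283,228) with 4 full balls (260,240), (307,228), (284,259), (281,275) and 3 worn. The full-size sample is in the left (+y) dish at (186,237). The scoop is on the mat at (475,250).

Run:
```python
from h import *
im=cv2.imread('pics/top0.png')
a=cv2.resize(im[155:300,140:335],None,fx=4,fy=4,interpolation=cv2.INTER_CUBIC)
cv2.imwrite('pics/c1.png',a)
im2=cv2.imread('pics/scene0.png')
b=cv2.resize(im[205:295,425:525],None,fx=4,fy=4,interpolation=cv2.INTER_CUBIC)
d=cv2.resize(im2[165:255,140:240],None,fx=4,fy=4,interpolation=cv2.INTER_CUBIC)
cv2.imwrite('pics/c2.png',np.hstack([b,d])*1)
c=cap("top")
hsv=cv2.cvtColor(cv2.GaussianBlur(c["color"],(3,3),0),cv2.COLOR_RGB2HSV)
m=((hsv[...,1]>28)&(hsv[...,2]>90)).astype(np.uint8)
m[:, :140]=0;m[:,430:]=0;m[:185]=0;m[300:]=0
n,l,s,ce=cv2.connectedComponentsWithStats(m)
for i in range(1,n):
    if s[i,4]>8: print(ce[i].round(1),s[i,2:],ray(c,*ce[i],0.02).round(3))
for nm,p in dict(trayA=(246,163),trayB=(328,166),trayC=(320,291),trayD=(236,287),d1a=(146,200),d1b=(210,192),d1c=(214,255),d1d=(151,261),d2a=(361,188),d2b=(425,186),d2c=(428,248),d2d=(363,251)).items(): print(nm,ray(c,*p,.045).round(3))
for nm,p in dict(m1=(441,221),m2=(504,218),m3=(508,283),m4=(446,287)).items(): print(nm,ray(c,*p,.004).round(3))
print(ray(c,207,155,.024),ray(c,430,161,.032))
```

```text
trayA [0.68  0.204 0.045]
trayB [0.675 0.006 0.045]
trayC [0.379 0.02  0.045]
trayD [0.385 0.214 0.045]
d1a [0.585 0.44  0.045]
d1b [0.607 0.287 0.045]
d1c [0.457 0.27  0.045]
d1d [0.441 0.417 0.045]
d2a [ 0.622 -0.073  0.045]
d2b [ 0.63  -0.225  0.045]
d2c [ 0.482 -0.23   0.045]
d2d [ 0.473 -0.079  0.045]
m1 [ 0.551 -0.271  0.004]
m2 [ 0.561 -0.425  0.004]
m3 [ 0.405 -0.427  0.004]
m4 [ 0.393 -0.28   0.004]
[0.70371647 0.30585397 0.024     ] [ 0.69428142 -0.24131952  0.032     ]
```

View pics/c1.png

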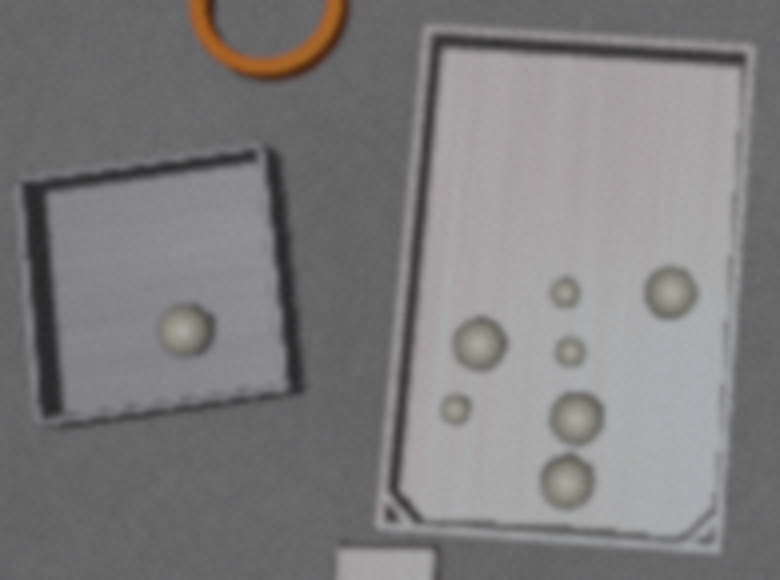

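View pics/c2.png

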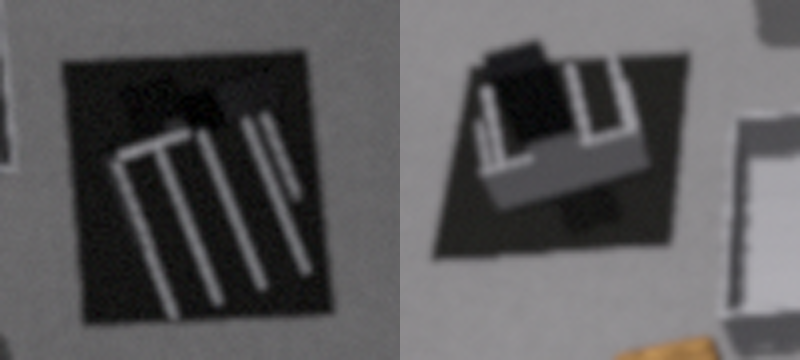

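```bash
cat >> h.py <<'E'
def hd(v): return np.degrees(np.arctan2(v[1],v[0]))
E
python3 - <<'E'
from h import *
c=cap("top")
P=lambda x,y,z:ray(c,140+x/4,155+y/4,z)[:2]
T=[P(425,25,.045),P(755,45,.045),P(720,550,.045),P(377,525,.045)]
T=np.array(T);ctr=T.mean(0);print("tray",T.round(3),ctr.round(4),"sizes",np.linalg.norm(T-np.roll(T,-1,0),axis=1).round(3))
ax=(T[0]+T[1]-T[2]-T[3]);a=np.radians(hd(ax));print("tray yaw",hd(ax),hd(T[0]-T[1])-90,hd(T[3]-T[2])-90,hd(T[0]-T[3]),hd(T[1]-T[2]))
Rt=np.array([[np.cos(a),-np.sin(a)],[np.sin(a),np.cos(a)]])
for k,z,L in(("F",.02,[(480,343),(670,292),(576,418),(567,482)]),("w",.013,[(565,292),(570,351),(455,409)])):
    for p in L:
        w=P(*p,z);print(k,w.round(4),"tray",(Rt.T@(w-ctr)).round(4))
D=np.array([P(22,183,.045),P(266,147,.045),P(300,392,.045),P(42,425,.045)])
print("dish",D.round(3),D.mean(0).round(4),hd(D[0]-D[1])-90,"sample",P(185,330,.02).round(3),np.linalg.norm(D-np.roll(D,-1,0),axis=1).round(3))
Q=lambda x,y,z:ray(c,425+x/4,205+y/4,z)[:2]
t=np.array([Q(*p,.0065) for p in((175,318),(220,303),(264,290),(307,273))])
print("tips",t.round(4),np.linalg.norm(t[3]-t[0]))
bp=[Q(118,160,.044),Q(188,132,.044)]
d=t[3]-t[0]; print("head from tips",hd(d)-90,"tine2",hd(t[2]-Q(200,130,.0065)),hd(t[1]-Q(158,150,.0065)),"bp",hd(bp[1]-bp[0])-90)
for h in (hd(d)-90,):
    u=np.array([np.cos(np.radians(h)),np.sin(np.radians(h))]);m=t.mean(0)
    print("origin",(m-.1*u).round(4),"grip",(m-.112*u).round(4), "bp chk",[((b-m+.1*u)@u).round(4) for b in bp])
M=[Q(63,62,.004),Q(305,52,.004),Q(333,312,.004),Q(84,324,.004)]
print("mat",np.mean(M,0),hd(M[0]-M[1])-90,np.linalg.norm(np.array(M)-np.roll(M,-1,0),axis=1))
# handle in scene crop
s=cap("scene"); hz=s
for z,p in((.144,(515,58)),):
    print("handle top from scene",ray(s,140+(p[0]-400)/4,165+p[1]/4,z).round(4),"top", Q(178,100,.125).round(4))
E
```

```text
tray [[0.684 0.204]
 [0.674 0.004]
 [0.376 0.02 ]
 [0.386 0.219]] [0.5302 0.1117] sizes [0.2   0.299 0.199 0.298]
tray yaw -2.8937664562746654 -2.724675010420839 -3.0296827908008055 -2.81652102963268 -2.970737672300757
F [0.4945 0.1668] tray [-0.0384  0.0532]
F [0.5271 0.0534] tray [-0.0001 -0.0584]
F [0.4508 0.1077] tray [-0.0791 -0.008 ]
F [0.413  0.1119] tray [-0.117  -0.0058]
w [0.5268 0.1174] tray [-0.0037  0.0055]
w [0.4911 0.1133] tray [-0.0391 -0.0004]
w [0.4551 0.1814] tray [-0.0785  0.0658]
dish [[0.583 0.441]
 [0.608 0.296]
 [0.462 0.267]
 [0.44  0.418]] [0.5234 0.3555] 9.438035405335683 sample [0.499 0.345] [0.147 0.148 0.152 0.145]
tips [[ 0.3999 -0.3331]
 [ 0.4092 -0.36  ]
 [ 0.4173 -0.3864]
 [ 0.4278 -0.4124]] 0.0840456610837151
head from tips -160.6133547351062 tine2 -159.95541416057227 -159.46152846341593 bp -157.5276245191086
origin [ 0.5079 -0.3398] grip [ 0.5192 -0.3358] bp chk [np.float64(0.0004), np.float64(-0.002)]
mat [ 0.47853262 -0.349047  ] 3.3222976508794346 [0.1473656  0.15630288 0.14832237 0.15746606]
handle top from scene [ 0.5201 -0.3315  0.144 ] top [ 0.5176 -0.3026]
```

Request:
servo_tool --targets '[{"offset": [0.372,-0.131,0.02],"dr": [0,0,-89.5]},{"offset": [0.372,-0.131,0.02],"dr": [0,0,-89.5]},{"offset": [0.372,-0.131,0.02],"dr": [0,0,-89.5]},{"offset": [0.372,-0.131,0.02],"dr": [0,0,-89.5]},{"offset": [0.372,-0.131,0.02],"dr": [0,0,-89.5]},{"offset": [0.372,-0.131,0.02],"dr": [0,0,-89.5]},{"offset": [0.372,-0.131,0.02],"dr": [0,0,-89.5]},{"offset": [0.372,-0.131,0.02],"dr": [0,0,-89.5]},{"offset": [0.372,-0.131,0.02],"dr": [0,0,-89.5]},{"offset": [0.372,-0.131,0.02],"dr": [0,0,-89.5]},{"offset": [0.372,-0.131,0.02],"dr": [0,0,-89.5]},{"offset": [0.372,-0.131,0.02],"dr": [0,0,-89.5]},{"offset": [0.372,-0.131,0.02],"dr": [0,0,-89.5]},{"offset": [0.372,-0.131,0.02],"dr": [0,0,-89.5]},{"offset": [0.372,-0.131,0.02],"dr": [0,0,-89.5]},{"offset": [0.372,-0.131,0.02],"dr": [0,0,-89.5]}]' --gripper -1

```text
time_s: 1.58
position: [0.5193, -0.3356, 0.2025]
tcp_rot: [[-0.335, 0.942, -0.0], [0.942, 0.335, 0.0], [0.0, -0.0, -1.0]]
force: [0.5, 0.5, -0.3]
opening: 0.997
grasp_force: 0.0
```

Run:
```python
from h import *
c=cap("wrist");save(c,"w1.png");s=bot.read_state();print(s["position"],s["tcp_rot"].round(4),s["joint_positions"].round(1))
print(proj(c,[.5192,-.3358,.144]))
```

```text
[ 0.51930812 -0.33564683  0.20250396] [[-3.349e-01  9.422e-01 -1.000e-04]
 [ 9.422e-01  3.349e-01  1.000e-04]
 [ 1.000e-04 -0.000e+00 -1.000e+00]] [-43.2  31.   84.3   0.   64.8 -62.8]
[326.49641057 219.64131367]
```

View pics/w1.png

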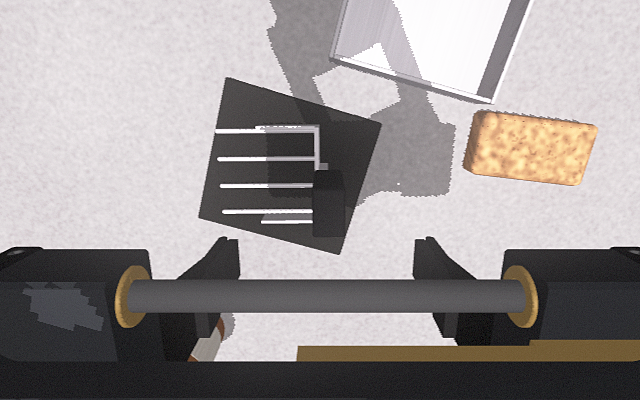

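The wrist view shows the handle's top at about (328,220), as predicted, with the tines horizontal. Descending to grip.

Request:
servo_tool --targets '[{"offset": [0,0,0.03],"dr": [0,0,0]},{"offset": [0,0,0.06],"dr": [0,0,0]},{"offset": [0,0,0.09],"dr": [0,0,0]},{"offset": [0,0,0.107],"dr": [0,0,0]},{"offset": [0,0,0.107],"dr": [0,0,0]},{"offset": [0,0,0.107],"dr": [0,0,0]}]'

```text
time_s: 2.13
position: [0.519, -0.3354, 0.0948]
tcp_rot: [[-0.335, 0.942, -0.002], [0.942, 0.335, 0.001], [0.002, -0.001, -1.0]]
force: [0.2, -0.8, 0.7]
opening: 1.001
grasp_force: 0.0
```

Request:
servo_tool --targets '[{"offset": [0,0,0],"dr": [0,0,0]},{"offset": [0,0,0],"dr": [0,0,0]},{"offset": [0,0,0],"dr": [0,0,0]},{"offset": [0,0,0],"dr": [0,0,0]},{"offset": [0,0,0],"dr": [0,0,0]},{"offset": [0,0,0],"dr": [0,0,0]},{"offset": [0,0,0],"dr": [0,0,0]},{"offset": [0,0,0],"dr": [0,0,0]},{"offset": [0,0,0],"dr": [0,0,0]},{"offset": [0,0,0],"dr": [0,0,0]},{"offset": [0,0,0],"dr": [0,0,0]},{"offset": [0,0,0],"dr": [0,0,0]}]' --gripper 1

```text
time_s: 3.13
position: [0.5197, -0.3356, 0.0955]
tcp_rot: [[-0.336, 0.942, 0.0], [0.942, 0.336, -0.0], [-0.0, 0.0, -1.0]]
force: [0.6, 0.4, -0.5]
opening: 0.248
grasp_force: 30.0
```

Request:
servo_tool --targets '[{"offset": [0,0,-0.02],"dr": [0,0,0]},{"offset": [0,0,-0.05],"dr": [0,0,0]},{"offset": [0,0,-0.09],"dr": [0,0,0]},{"offset": [0,0,-0.12],"dr": [0,0,0]},{"offset": [0.025,0.02,-0.12],"dr": [0,0,2]},{"offset": [0.056,0.044,-0.12],"dr": [0,0,4]},{"offset": [0.088,0.069,-0.12],"dr": [0,0,6]},{"offset": [0.12,0.094,-0.12],"dr": [0,0,8]},{"offset": [0.152,0.119,-0.12],"dr": [0,0,10]},{"offset": [0.184,0.144,-0.12],"dr": [0,0,12]},{"offset": [0.216,0.169,-0.12],"dr": [0,0,14]},{"offset": [0.248,0.194,-0.12],"dr": [0,0,16]},{"offset": [0.28,0.219,-0.12],"dr": [0,0,18]},{"offset": [0.312,0.244,-0.12],"dr": [0,0,20]},{"offset": [0.344,0.269,-0.12],"dr": [0,0,22]},{"offset": [0.37,0.289,-0.12],"dr": [0,0,22.5]},{"offset": [0.384,0.3,-0.12],"dr": [0,0,22.5]},{"offset": [0.384,0.3,-0.12],"dr": [0,0,22.5]},{"offset": [0.384,0.3,-0.12],"dr": [0,0,22.5]},{"offset": [0.384,0.3,-0.12],"dr": [0,0,22.5]}]'

```text
time_s: 4.8
position: [0.6719, 0.1264, 0.2145]
tcp_rot: [[0.049, 0.999, -0.002], [0.999, -0.049, -0.001], [-0.001, -0.002, -1.0]]
force: [0.5, 0.2, -2.4]
opening: 0.251
grasp_force: 30.0
```

Run:
```python
from h import *
c=cap("wrist");save(c,"w2.png");s=bot.read_state();print(s["position"],hd(s["tcp_rot"][:,0]),s["joint_positions"].round(1))
# predicted tip pixels
p=s["position"];R=s["tcp_rot"]
for y in(.042,.014,-.014,-.042): print(proj(c,p+R@np.array([y,-.112,.0915-.0025])).round(1))
```

```text
[0.67205564 0.12588209 0.21481553] 87.10987933941603 [ 1.3 35.4 73.2 -0.  71.5  4.2]
[168.6 149.3]
[173.4 187.8]
[177.8 224. ]
[182.  258.1]
```

View pics/w2.png

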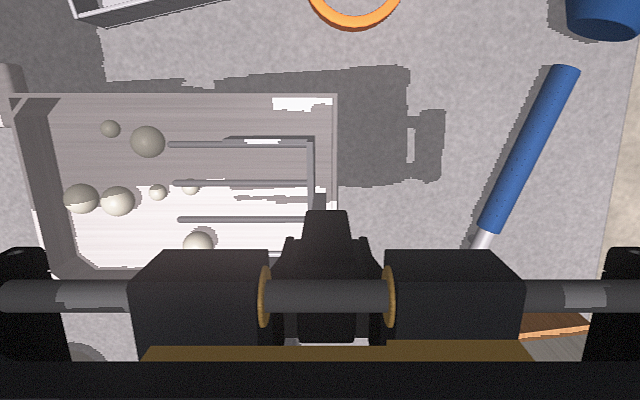

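The wrist view shows the scoop held, tips at (168,145), (173,183), (178,219), about 3 mm towards +y of the prediction. I shift by −3 mm and lower it in the clear end.

Request:
servo_tool --targets '[{"offset": [-0.003,0,0.02],"dr": [0,0,0]},{"offset": [-0.003,0,0.05],"dr": [0,0,0]},{"offset": [-0.003,0,0.08],"dr": [0,0,0]},{"offset": [-0.003,0,0.1],"dr": [0,0,0]},{"offset": [-0.003,0,0.11],"dr": [0,0,0]},{"offset": [-0.003,0,0.115],"dr": [0,0,0]},{"offset": [-0.003,0,0.117],"dr": [0,0,0]},{"offset": [-0.003,0,0.119],"dr": [0,0,0]},{"offset": [-0.003,0,0.12],"dr": [0,0,0]},{"offset": [-0.003,0,0.12],"dr": [0,0,0]},{"offset": [-0.003,0,0.12],"dr": [0,0,0]}]'

```text
time_s: 5.77
position: [0.6733, 0.1241, 0.0967]
tcp_rot: [[0.049, 0.999, 0.002], [0.999, -0.049, 0.0], [0.0, 0.002, -1.0]]
force: [0.4, 0.6, -2.7]
opening: 0.244
grasp_force: 30.0
```

Run:
```python
from h import *
c=cap("top");save(c,"t2.png");s=bot.read_state();print(s["position"],s["force"],s["tcp_rot"].round(4))
im=cv2.imread('pics/t2.png');cv2.imwrite('pics/c3.png',cv2.resize(im[155:300,140:335],None,fx=4,fy=4,interpolation=cv2.INTER_CUBIC))
```

```text
[0.67322865 0.12413605 0.09661454] [ 0.7502059  -0.01509836 -3.82923882] [[ 4.940e-02  9.988e-01  1.800e-03]
 [ 9.988e-01 -4.940e-02  0.000e+00]
 [ 1.000e-04  1.800e-03 -1.000e+00]]
```

View pics/c3.png

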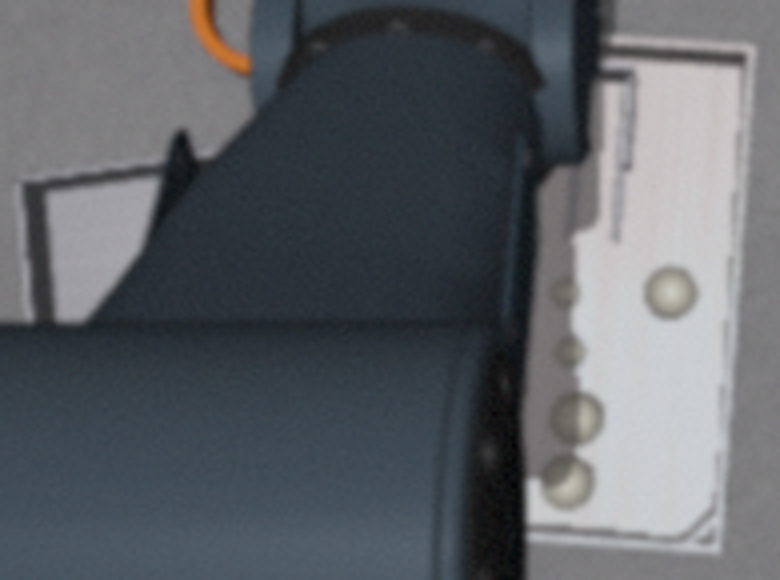

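Run:
```python
from h import *
c=cap("top")
print(ray(c,140+617/4,155+240/4,.0065), ray(c,140+633/4,155+75/4,.045),ray(c,140+628/4,155+170/4,.028))
c=cap("wrist")
s=bot.read_state();p=s["position"];R=s["tcp_rot"]
for y in(.042,.014,-.014,-.042): 
    q=p+R@np.array([y,-.112,.0915-.0025]); print(q.round(4),proj(c,q).round(1))
save(c,"w3.png")
im=cv2.imread('pics/w3.png');cv2.imwrite('pics/c4.png',cv2.resize(im[60:300,:400],None,fx=2,fy=2,interpolation=cv2.INTER_CUBIC))
```

```text
[0.55999179 0.08724143 0.0065    ] [0.65487163 0.07740774 0.045     ] [0.59991279 0.08009908 0.028     ]
[0.5633 0.1716 0.0071] [168.2 148.7]
[0.5619 0.1437 0.0071] [173.  187.1]
[0.5605 0.1157 0.0071] [177.5 223.3]
[0.5592 0.0877 0.0071] [181.8 257.5]
```

View pics/c4.png

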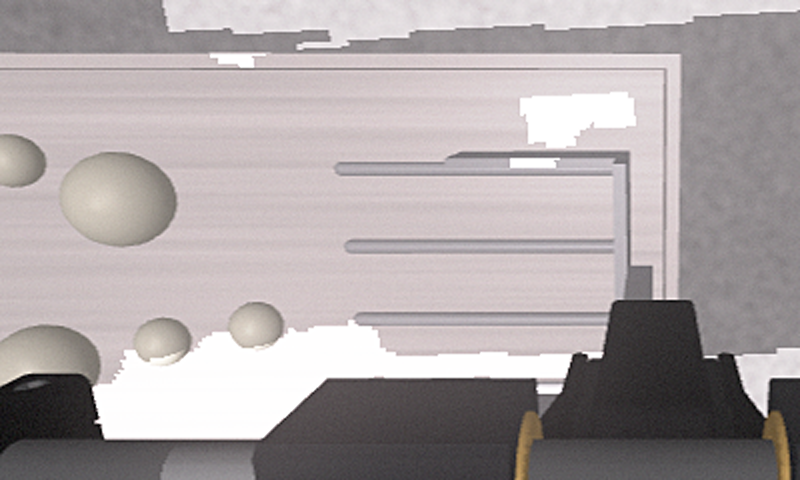

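Run:
```python
from h import *
c=cap("wrist")
Q=lambda x,y,z:ray(c,x/2,60+y/2,z)
a=np.radians(-2.9);Rt=np.array([[np.cos(a),-np.sin(a)],[np.sin(a),np.cos(a)]]);ctr=np.array([.5302,.1117])
T=lambda w:(Rt.T@(w[:2]-ctr)).round(4)
for p in((337,168),(347,246),(356,319)): print("tip",T(Q(*p,.0075)))
print("ball",T(Q(118,199,.02)),"worn",T(Q(257,325,.013)),T(Q(162,340,.013)))
print("floor edge y+ inner rim", T(Q(400,69,.045)))
```

```text
tip [0.0307 0.0649]
tip [0.0309 0.0367]
tip [0.0309 0.0088]
ball [-0.039  0.056] worn [-0.0032  0.0083] [-0.039   0.0025]
floor edge y+ inner rim [0.0688 0.098 ]
```

Request:
servo_tool --targets '[{"offset": [0.002,0,0.0005],"dr": [0,0,0]},{"offset": [0.002,0,0.001],"dr": [0,0,0]},{"offset": [0.002,-0.003,0.001],"dr": [0,0,0]},{"offset": [0.002,-0.008,0.001],"dr": [0,0,0]},{"offset": [0.002,-0.014,0.001],"dr": [0,0,0]},{"offset": [0.002,-0.02,0.001],"dr": [0,0,0]},{"offset": [0.002,-0.026,0.001],"dr": [0,0,0]},{"offset": [0.002,-0.032,0.001],"dr": [0,0,0]},{"offset": [0.002,-0.038,0.001],"dr": [0,0,0]},{"offset": [0.002,-0.044,0.001],"dr": [0,0,0]},{"offset": [0.002,-0.05,0.001],"dr": [0,0,0]},{"offset": [0.002,-0.056,0.001],"dr": [0,0,0]},{"offset": [0.002,-0.062,0.001],"dr": [0,0,0]},{"offset": [0.002,-0.068,0.001],"dr": [0,0,0]},{"offset": [0.002,-0.074,0.001],"dr": [0,0,0]},{"offset": [0.002,-0.08,0.001],"dr": [0,0,0]},{"offset": [0.002,-0.086,0.001],"dr": [0,0,0]},{"offset": [0.002,-0.092,0.001],"dr": [0,0,0]},{"offset": [0.002,-0.098,0.001],"dr": [0,0,0]}]'

```text
time_s: 7.55
position: [0.5762, 0.1311, 0.0958]
tcp_rot: [[0.05, 0.999, 0.005], [0.999, -0.05, 0.0], [0.001, 0.005, -1.0]]
force: [5.3, -0.9, 6.8]
opening: 0.25
grasp_force: 30.0
```

Request:
servo_tool --targets '[{"offset": [0,-0.006,-0.0003],"dr": [0,0,0]},{"offset": [0,-0.012,-0.0003],"dr": [0,0,0]},{"offset": [0,-0.018,-0.0003],"dr": [0,0,0]},{"offset": [0,-0.024,-0.0003],"dr": [0,0,0]},{"offset": [0,-0.03,-0.0003],"dr": [0,0,0]},{"offset": [0,-0.036,-0.0003],"dr": [0,0,0]},{"offset": [0,-0.042,-0.0003],"dr": [0,0,0]},{"offset": [0,-0.048,-0.0003],"dr": [0,0,0]},{"offset": [0,-0.054,-0.0003],"dr": [0,0,0]},{"offset": [0,-0.06,-0.0003],"dr": [0,0,0]},{"offset": [0,-0.065,-0.0003],"dr": [0,0,0]},{"offset": [0,-0.068,-0.0003],"dr": [0,0,0]},{"offset": [0,-0.07,-0.0003],"dr": [0,0,0]},{"offset": [0,-0.071,-0.0003],"dr": [0,0,0]},{"offset": [0,-0.071,-0.0003],"dr": [0,0,0]}]'

```text
time_s: 8.8
position: [0.5047, 0.1345, 0.0956]
tcp_rot: [[0.05, 0.999, 0.003], [0.999, -0.05, 0.0], [0.0, 0.003, -1.0]]
force: [3.5, 0.8, 5.6]
opening: 0.252
grasp_force: 30.0
```

Run:
```python
from h import *
c=cap("wrist");s=bot.read_state();print(s["position"],s["force"])
save(c,"w4.png");t=cap("top");save(t,"t4.png");t=cap("scene");save(t,"s4.png")
im=cv2.imread('pics/w4.png');sc=cv2.imread('pics/s4.png')
cv2.imwrite('pics/c5.png',np.vstack([im[40:300],cv2.resize(sc[150:280,200:520],None,fx=2,fy=2,interpolation=cv2.INTER_CUBIC)]))
```

```text
[0.50478747 0.13454671 0.09562598] [ 4.67843889 -1.23571301  5.4403708 ]
```

View pics/c5.png

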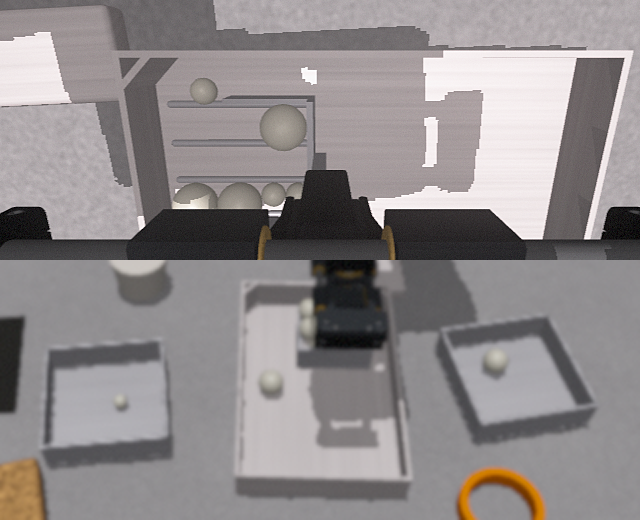

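Wrist view: three full balls are on the scoop, one at the back (283,128) and two in the near slot (195,200), (240,200). The worn ones lie in or outside the slots. Lifting slowly, then tilting the tips up.

Request:
servo_tool --targets '[{"offset": [0,0,-0.001],"dr": [0,0,0]},{"offset": [0,0,-0.003],"dr": [0,0,0]},{"offset": [0,0,-0.005],"dr": [0,0,0]},{"offset": [0,0.002,-0.008],"dr": [0.5,0,0]},{"offset": [0,0.005,-0.011],"dr": [1,0,0]},{"offset": [0,0.008,-0.015],"dr": [2,0,0]},{"offset": [0,0.011,-0.019],"dr": [3,0,0]},{"offset": [0,0.014,-0.024],"dr": [4,0,0]},{"offset": [0,0.017,-0.03],"dr": [5,0,0]},{"offset": [0,0.02,-0.036],"dr": [6,0,0]},{"offset": [0,0.023,-0.042],"dr": [7,0,0]},{"offset": [0,0.026,-0.049],"dr": [8,0,0]},{"offset": [0,0.029,-0.056],"dr": [9,0,0]},{"offset": [0,0.032,-0.063],"dr": [10,0,0]},{"offset": [0,0.032,-0.07],"dr": [11,0,0]},{"offset": [0,0.032,-0.077],"dr": [12,0,0]},{"offset": [0,0.032,-0.084],"dr": [12,0,0]},{"offset": [0,0.032,-0.09],"dr": [12,0,0]},{"offset": [0,0.032,-0.095],"dr": [12,0,0]},{"offset": [0,0.032,-0.095],"dr": [12,0,0]}]'

```text
time_s: 10.62
position: [0.5363, 0.1329, 0.1909]
tcp_rot: [[0.05, 0.977, -0.206], [0.999, -0.048, 0.01], [0.0, -0.206, -0.979]]
force: [-0.2, -0.6, -3.9]
opening: 0.253
grasp_force: 30.0
```

Run:
```python
from h import *
c=cap("wrist");s=bot.read_state();print(s["position"],s["force"],s["tcp_rot"].round(3))
save(c,"w5.png");t=cap("scene");save(t,"s5.png")
im=cv2.imread('pics/w5.png');sc=cv2.imread('pics/s5.png')
cv2.imwrite('pics/c6.png',np.vstack([im[40:300],cv2.resize(sc[130:260,200:520],None,fx=2,fy=2,interpolation=cv2.INTER_CUBIC)]))
```

```text
[0.53603714 0.1328722  0.19037102] [ 0.40078858 -0.02767856 -5.08785136] [[ 0.049  0.977 -0.206]
 [ 0.999 -0.048  0.01 ]
 [ 0.    -0.207 -0.978]]
```

View pics/c6.png

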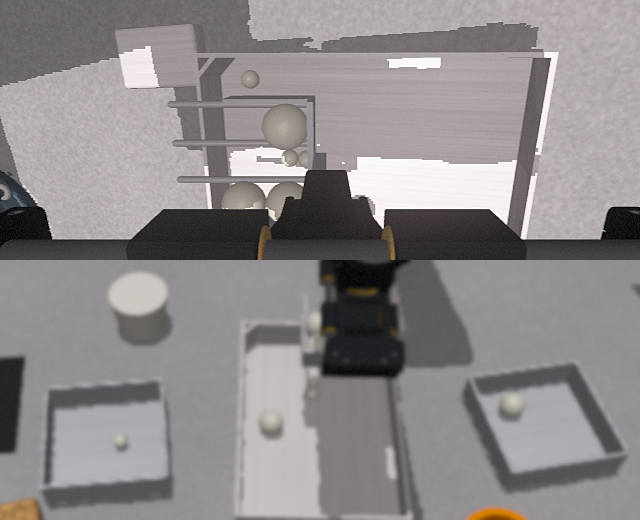

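Three full balls ride on the scoop and the worn ones are back on the tray floor. The scene view also shows dish_1 has been knocked: its corner went from (420,184) to (434,190). I measure it again.

Run:
```python
from h import *
c=cap("scene")
D=np.array([ray(c,200+u/2,130+(v-260)/2,.045)[:2] for u,v in((468,380),(578,364),(625,455),(512,478))])
print(D.round(3),D.mean(0),np.linalg.norm(D-np.roll(D,-1,0),axis=1).round(3),[hd(D[i]-D[(i+1)%4]).round(1) for i in range(4)])
print("sample",ray(c,456,201.5,.02))
E0=np.array([ray(c,200+u/2,150+(v-260)/2,.045)[:2] for u,v in((440,328),(548,316),(594,405),(477,428))])
print("old",E0.mean(0),"sample",ray(c,447.5,200,.02))
t=cap("top");save(t,"t6.png")
```

```text
[[0.486 0.309]
 [0.463 0.457]
 [0.605 0.474]
 [0.634 0.331]] [0.54666199 0.39284666] [0.15  0.143 0.146 0.149] [np.float64(-81.1), np.float64(-173.2), np.float64(101.5), np.float64(8.8)]
sample [0.5054072 0.3678395 0.02     ]
old [0.53042733 0.35804006] sample [0.5000649  0.34688375 0.02      ]
```

View pics/t6.png

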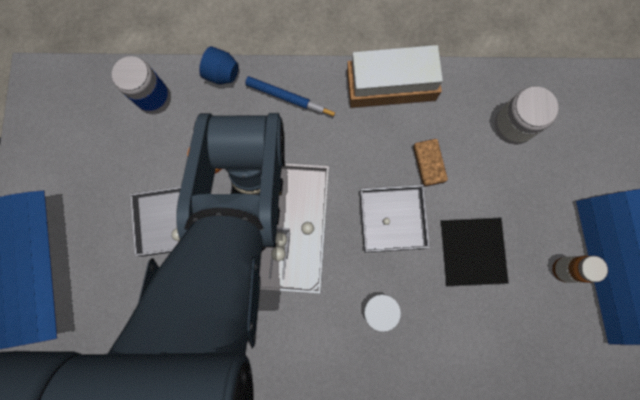

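```bash
cat >> h.py <<'E'
from scipy.spatial.transform import Rotation as Ro
def pose(phi,tilt):  # tool x heading phi deg, tilt>0 tips up
    f=np.radians(phi); B=np.array([[np.cos(f),np.sin(f),0],[np.sin(f),-np.cos(f),0],[0,0,-1]])
    return B@Ro.from_rotvec([np.radians(tilt),0,0]).as_matrix()
def rel(p0,R0,p1,R1):
    return (R0.T@(np.array(p1)-p0)).round(4), np.degrees(Ro.from_matrix(R0.T@R1).as_rotvec()).round(2)
E
python3 - <<'E'
from h import *
s=bot.read_state();p,R=s["position"],s["tcp_rot"]
print(hd(R[:,0]))
A=([.637,.402,.20],pose(98.8,12)); print(rel(p,pose(87.15,12),*A))
B=([.621,.400,.178],pose(98.8,-25)); print(rel(A[0],A[1],*B))
E
```

```text
87.16279206910068
(array([ 0.2739,  0.0839, -0.0285]), array([ -0.  ,  -2.42, -11.4 ]))
(array([ 0.0005, -0.0112,  0.0249]), array([-37.,   0.,  -0.]))
```

Request:
servo_tool --targets '[{"offset": [0.003,0.001,0],"dr": [0,0,0]},{"offset": [0.008,0.002,-0.001],"dr": [0,-0.1,-0.3]},{"offset": [0.019,0.006,-0.002],"dr": [0,-0.2,-0.8]},{"offset": [0.033,0.01,-0.003],"dr": [0,-0.3,-1.4]},{"offset": [0.049,0.015,-0.005],"dr": [0,-0.4,-2.1]},{"offset": [0.066,0.02,-0.007],"dr": [0,-0.6,-2.7]},{"offset": [0.082,0.025,-0.009],"dr": [0,-0.7,-3.4]},{"offset": [0.099,0.03,-0.01],"dr": [0,-0.9,-4.1]},{"offset": [0.115,0.035,-0.012],"dr": [0,-1.0,-4.8]},{"offset": [0.132,0.04,-0.014],"dr": [0,-1.2,-5.5]},{"offset": [0.148,0.045,-0.015],"dr": [0,-1.3,-6.2]},{"offset": [0.164,0.05,-0.017],"dr": [0,-1.5,-6.8]},{"offset": [0.181,0.055,-0.019],"dr": [0,-1.6,-7.5]},{"offset": [0.197,0.06,-0.021],"dr": [0,-1.7,-8.2]},{"offset": [0.214,0.065,-0.022],"dr": [0,-1.9,-8.9]},{"offset": [0.23,0.071,-0.024],"dr": [0,-2.0,-9.6]},{"offset": [0.247,0.076,-0.026],"dr": [0,-2.2,-10.3]},{"offset": [0.26,0.08,-0.027],"dr": [0,-2.3,-10.8]},{"offset": [0.27,0.083,-0.028],"dr": [0,-2.4,-11.2]},{"offset": [0.274,0.084,-0.0285],"dr": [0,-2.4,-11.4]}]'

```text
time_s: 12.48
position: [0.637, 0.4058, 0.1991]
tcp_rot: [[-0.156, 0.966, -0.206], [0.988, 0.153, -0.031], [0.002, -0.208, -0.978]]
force: [0.8, 1.2, -4.9]
opening: 0.252
grasp_force: 30.0
```

Run:
```python
from h import *
c=cap("wrist");s=bot.read_state();p=s["position"];R=s["tcp_rot"];print(p,s["force"],hd(R[:,0]),R[2,1])
save(c,"w7.png");t=cap("scene");save(t,"s7.png")
im=cv2.imread('pics/w7.png');sc=cv2.imread('pics/s7.png')
cv2.imwrite('pics/c7.png',np.vstack([im[0:300],cv2.resize(sc[130:260,320:640],None,fx=2,fy=2,interpolation=cv2.INTER_CUBIC)]))
```

```text
[0.63701602 0.40551138 0.19916815] [ 0.92658507  0.13888571 -5.13319275] 98.9955353589058 -0.2077690295344046
```

View pics/c7.png

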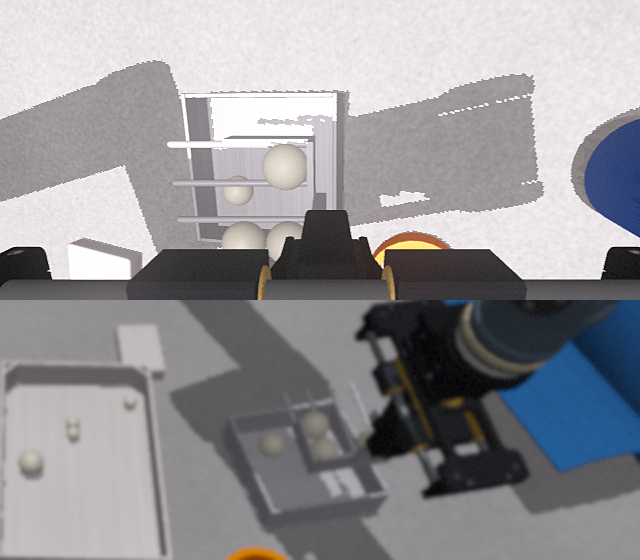

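The wrist view shows three balls above the dish. Its rim corners are about (180,95), (340,93), (200,240). I check the centring by rays.

Run:
```python
from h import *
c=cap("wrist");s=bot.read_state();p=s["position"];R=s["tcp_rot"]
D=[ray(c,*q,.045)[:2] for q in((181,95),(339,93),(199,240))];print(np.round(D,3),hd(D[1]-D[0]),np.linalg.norm(D[1]-D[0]),np.linalg.norm(D[2]-D[0]))
ctr=(D[1]+D[2])/2;print(ctr)
for q,z in (((168,145),.13),((173,183),.13),((178,219),.13)): print(ray(c,*q,z))
print("tipmid",p+R@np.array([0,-.112,.089]))
```

```text
[[0.454 0.455]
 [0.603 0.48 ]
 [0.479 0.311]] 9.474639679567892 0.15109641303103052 0.14688722329379603
[0.54072221 0.39546725]
[0.49972245 0.42703348 0.13      ]
[0.50433144 0.3992669  0.13      ]
[0.50918715 0.37140344 0.13      ]
tipmid [0.51022007 0.38307957 0.13584826]
```

```bash
cat >> h.py <<'E'
def tcp_for_tip(tip,phi,tilt):
    return np.array(tip)-pose(phi,tilt)@np.array([0,-.112,.089])
E
python3 - <<'E'
from h import *
s=bot.read_state();p=s["position"];R=s["tcp_rot"]
d=np.array([np.cos(np.radians(9)),np.sin(np.radians(9))]);C=np.array([.540,.391])
t=lambda l,z:[*(C+l*d),z]
a=(tcp_for_tip(t(.012,.065),99,5),pose(99,5)); print(a[0],rel(p,R,*a))
for tl,z in((0,.06),(-5,.055),(-10,.052),(-15,.05),(-20,.05),(-25,.05),(-30,.05)):
    b=(tcp_for_tip(t(.012,z),99,tl),pose(99,tl)); print(tl,b[0].round(3),rel(*a,*b))
E
```

```text
[0.66971377 0.41154464 0.14389988] (array([0.0035, 0.0447, 0.0473]), array([-7.07, -0.  , -0.11]))
0 [0.662 0.41  0.149] (array([-0.    , -0.0077, -0.0044]), array([-5., -0.,  0.]))
-5 [0.654 0.409 0.153] (array([-0.    , -0.0163, -0.0081]), array([-10.,  -0.,   0.]))
-10 [0.646 0.408 0.159] (array([-0.    , -0.0257, -0.013 ]), array([-15.,  -0.,  -0.]))
-15 [0.636 0.406 0.165] (array([-0.    , -0.0359, -0.018 ]), array([-20.,   0.,  -0.]))
-20 [0.626 0.405 0.172] (array([-0.    , -0.0468, -0.0241]), array([-25.,   0.,  -0.]))
-25 [0.615 0.403 0.178] (array([-0.    , -0.0582, -0.0291]), array([-30.,   0.,  -0.]))
-30 [0.604 0.401 0.183] (array([-0.    , -0.07  , -0.0332]), array([-35.,  -0.,  -0.]))
```

Request:
servo_tool --targets '[{"offset": [0,0.004,0.004],"dr": [-0.5,0,0]},{"offset": [0.001,0.01,0.01],"dr": [-1,0,0]},{"offset": [0.001,0.017,0.017],"dr": [-2,0,0]},{"offset": [0.002,0.024,0.024],"dr": [-3,0,0]},{"offset": [0.002,0.031,0.031],"dr": [-4,0,0]},{"offset": [0.003,0.037,0.038],"dr": [-5,0,0]},{"offset": [0.003,0.042,0.044],"dr": [-6,0,0]},{"offset": [0.0035,0.0447,0.0473],"dr": [-7,0,0]},{"offset": [0.0035,0.0447,0.0473],"dr": [-7,0,0]},{"offset": [0.0035,0.0447,0.0473],"dr": [-7,0,0]}]'

```text
time_s: 13.47
position: [0.67, 0.4099, 0.1438]
tcp_rot: [[-0.152, 0.984, -0.088], [0.988, 0.152, -0.014], [-0.0, -0.09, -0.996]]
force: [-0.4, 0.5, -4.8]
opening: 0.252
grasp_force: 30.0
```

Request:
servo_tool --targets '[{"offset": [0,-0.003,-0.0018],"dr": [-2,0,0]},{"offset": [0,-0.006,-0.0035],"dr": [-4,0,0]},{"offset": [0,-0.0077,-0.0044],"dr": [-5,0,0]},{"offset": [0,-0.01,-0.0055],"dr": [-6.3,0,0]},{"offset": [0,-0.0125,-0.0065],"dr": [-7.7,0,0]},{"offset": [0,-0.0145,-0.0073],"dr": [-9,0,0]},{"offset": [0,-0.0163,-0.0081],"dr": [-10,0,0]},{"offset": [0,-0.0181,-0.009],"dr": [-11,0,0]},{"offset": [0,-0.02,-0.01],"dr": [-12,0,0]},{"offset": [0,-0.0219,-0.011],"dr": [-13,0,0]},{"offset": [0,-0.0238,-0.012],"dr": [-14,0,0]},{"offset": [0,-0.0257,-0.013],"dr": [-15,0,0]},{"offset": [0,-0.0277,-0.014],"dr": [-16,0,0]},{"offset": [0,-0.0298,-0.015],"dr": [-17,0,0]},{"offset": [0,-0.0318,-0.016],"dr": [-18,0,0]},{"offset": [0,-0.0359,-0.018],"dr": [-20,0,0]},{"offset": [0,-0.0412,-0.021],"dr": [-22.5,0,0]},{"offset": [0,-0.0468,-0.0241],"dr": [-25,0,0]},{"offset": [0,-0.0525,-0.0266],"dr": [-27.5,0,0]},{"offset": [0,-0.0582,-0.0291],"dr": [-30,0,0]}]'

```text
time_s: 15.13
position: [0.6156, 0.4019, 0.1802]
tcp_rot: [[-0.152, 0.895, 0.419], [0.988, 0.137, 0.065], [0.001, 0.424, -0.905]]
force: [-0.8, 0.3, -2.9]
opening: 0.248
grasp_force: 30.0
```

Run:
```python
from h import *
s=bot.read_state();p=s["position"];R=s["tcp_rot"];print(p,s["force"],hd(R[:,0]),R[2,1])
t=cap("scene");save(t,"s8.png");w=cap("wrist");save(w,"w8.png")
sc=t["color"]
hsv=cv2.cvtColor(sc,cv2.COLOR_RGB2HSV)
g=cv2.cvtColor(sc,cv2.COLOR_RGB2GRAY)
for x,y in((456,201),(335,211)): print(sc[y,x],hsv[y,x])
```

```text
[0.61560864 0.4018636  0.1802325 ] [-0.78243904  0.29752202 -2.91554606] 98.73207800905136 0.42443064438713435
[104 102  94] [ 24  25 104]
[187 184 174] [ 23  18 187]
```

Request:
servo_tool --targets '[{"offset": [0,0.002,-0.01],"dr": [2,0,0]},{"offset": [0,0.006,-0.022],"dr": [5,0,0]},{"offset": [0,0.012,-0.035],"dr": [9,0,0]},{"offset": [0,0.018,-0.048],"dr": [13,0,0]},{"offset": [0,0.024,-0.06],"dr": [17,0,0]},{"offset": [0,0.03,-0.072],"dr": [21,0,0]},{"offset": [0,0.036,-0.08],"dr": [25,0,0]},{"offset": [0,0.036,-0.08],"dr": [25,0,0]},{"offset": [0,0.036,-0.08],"dr": [25,0,0]}]'

```text
time_s: 15.98
position: [0.6165, 0.402, 0.2672]
tcp_rot: [[-0.152, 0.988, 0.003], [0.988, 0.152, 0.002], [0.002, 0.004, -1.0]]
force: [0.6, -0.1, -2.5]
opening: 0.248
grasp_force: 30.0
```

```bash
cat >> h.py <<'E'
def balls(c,box):
    x0,y0,x1,y1=box
    b=cv2.GaussianBlur(cv2.resize(c["color"][y0:y1,x0:x1],None,fx=4,fy=4,interpolation=cv2.INTER_CUBIC),(0,0),2.5).astype(float)
    m=((b[...,0]-b[...,2])>6).astype(np.uint8)
    n,l,s,ce=cv2.connectedComponentsWithStats(m)
    return [(ce[i]/4+[x0-.375,y0-.375],s[i,2:]/np.array([4,4,16])) for i in range(1,n) if s[i,4]>80]
E
python3 - <<'E'
from h import *
s=bot.read_state();p=s["position"];R=s["tcp_rot"];print(p,s["force"],hd(R[:,0]),R[2,1])
a=np.radians(-2.9);Rt=np.array([[np.cos(a),-np.sin(a)],[np.sin(a),np.cos(a)]]);ctr=np.array([.5302,.1117])
t=cap("top");save(t,"t9.png")
for q,st in balls(t,(225,155,335,300)): print("top",q.round(1),st.round(1),"tray",(Rt.T@(ray(t,*q,.016)[:2]-ctr)).round(4))
t=cap("scene");save(t,"s9.png")
for q,st in balls(t,(310,155,520,265)): print("scene",q.round(1),st.round(1),ray(t,*q,.018).round(3))
E
```

```text
[0.6165001  0.40197936 0.26720392] [ 0.5899556  -0.08479502 -2.52930611] 98.75534705094103 0.0035865206768533027
top [225.9 158.9] [ 3.5 10.8 27.9] tray [0.1587 0.1568]
top [307.1 227.6] [ 11.5  11.2 100.6] tray [ 0.0012 -0.0572]
top [282.4 252.3] [ 6.5 13.5 58.2] tray [-0.0622 -0.0024]
top [247.9 270. ] [ 7.2  6.2 33.4] tray [-0.1097  0.0763]
scene [384.6 179.9] [ 7.8  8.  42.8] [0.427 0.192 0.018]
scene [356.1 193.2] [ 8.2 12.8 80.9] [0.471 0.112 0.018]
scene [470.7 193.1] [11.8 11.  98.6] [0.477 0.414 0.018]
scene [454.4 196.4] [11.2 10.8 92.5] [0.487 0.368 0.018]
scene [490.3 209.2] [ 13.   11.8 109.2] [0.53  0.451 0.018]
scene [335.  210.2] [ 13.5  13.5 133.7] [0.525 0.054 0.018]
scene [455.9 211.8] [11.8 11.2 99.4] [0.537 0.361 0.018]
scene [448.3 258.8] [ 42.2  13.2 389.7] [0.671 0.312 0.018]
```

The dish now shows four full balls (three plus the sample). One full ball remains in the tray at tray (0.001,−0.058), with three worn. Second pass now.

Request:
servo_tool --targets '[{"offset": [-0.006,0,0],"dr": [0,0,0.2]},{"offset": [-0.02,0,0],"dr": [0,0,0.7]},{"offset": [-0.04,0,0.003],"dr": [0,0,1.4]},{"offset": [-0.065,0,0.007],"dr": [0,0,2.3]},{"offset": [-0.09,0,0.012],"dr": [0,0,3.2]},{"offset": [-0.115,0.001,0.017],"dr": [0,0,4]},{"offset": [-0.14,0.001,0.021],"dr": [0,0,4.9]},{"offset": [-0.165,0.001,0.025],"dr": [0,0,5.8]},{"offset": [-0.19,0.001,0.029],"dr": [0,0,6.7]},{"offset": [-0.215,0.001,0.033],"dr": [0,0,7.6]},{"offset": [-0.24,0.001,0.037],"dr": [0.1,0,8.5]},{"offset": [-0.265,0.001,0.041],"dr": [0.1,0,9.4]},{"offset": [-0.29,0.002,0.045],"dr": [0.1,0,10.2]},{"offset": [-0.31,0.002,0.048],"dr": [0.2,0,11]},{"offset": [-0.325,0.002,0.05],"dr": [0.2,0,11.5]},{"offset": [-0.331,0.002,0.05],"dr": [0.2,0,11.65]},{"offset": [-0.331,0.002,0.05],"dr": [0.2,0,11.65]},{"offset": [-0.331,0.002,0.05],"dr": [0.2,0,11.65]},{"offset": [-0.331,0.002,0.05],"dr": [0.2,0,11.65]}]'

```text
time_s: 17.67
position: [0.6669, 0.0765, 0.2166]
tcp_rot: [[0.048, 0.999, -0.003], [0.999, -0.048, 0.001], [0.001, -0.003, -1.0]]
force: [0.6, -0.1, -3.6]
opening: 0.248
grasp_force: 30.0
```

Run:
```python
from h import *
s=bot.read_state();p=s["position"];R=s["tcp_rot"];print(p,s["force"],R.round(4))
w=cap("wrist")
for q,st in balls(w,(0,0,400,240)): print("wrist",q.round(1),st.round(1),ray(w,*q,.02).round(3))
a=np.radians(-2.9);Rt=np.array([[np.cos(a),-np.sin(a)],[np.sin(a),np.cos(a)]]);ctr=np.array([.5302,.1117])
print("TCP tray",Rt.T@(p[:2]-ctr),hd(R[:,0]))
```

```text
[0.66686646 0.07651438 0.2166466 ] [ 0.5681746  -0.09387979 -3.59786553] [[ 4.850e-02  9.988e-01 -3.300e-03]
 [ 9.988e-01 -4.850e-02  1.000e-03]
 [ 8.000e-04 -3.400e-03 -1.000e+00]]
wrist [51.7 92.7] [ 202.2  223.  1776.2] [0.404 0.171 0.02 ]
wrist [209.6  32.1] [11.2  2.2  9.6] [0.565 0.217 0.02 ]
wrist [180.  33.] [4.8 3.5 8.3] [0.537 0.217 0.02 ]
wrist [214.7  40.2] [ 6.5  4.2 11.1] [0.568 0.21  0.02 ]
wrist [221.7  39.8] [5.  3.2 6.9] [0.575 0.21  0.02 ]
wrist [165.   42.7] [4.5 4.2 6.2] [0.522 0.21  0.02 ]
wrist [234.8  42.7] [ 8.5  4.2 14.1] [0.587 0.207 0.02 ]
wrist [181.   42.7] [3.  4.  5.8] [0.537 0.209 0.02 ]
wrist [225.9  43.1] [10.   3.8 12.8] [0.578 0.207 0.02 ]
wrist [189.9  43.5] [12.8  3.2 13.2] [0.545 0.208 0.02 ]
wrist [177.2 130.8] [  299.5   197.5 36533. ] [0.52  0.129 0.02 ]
wrist [151.9  43.9] [18.8  2.2 24.6] [0.509 0.209 0.02 ]
wrist [202.1  43.7] [8.2 1.8 6.6] [0.556 0.207 0.02 ]
wrist [204.2  49.5] [11.5  5.5 26.3] [0.557 0.202 0.02 ]
wrist [209.5  55.6] [ 8.   3.2 15.2] [0.562 0.197 0.02 ]
wrist [185.5 174.1] [12.8  4.8 23.4] [0.521 0.085 0.02 ]
wrist [197
[... 556 characters left out ...]
00.  211.6] [6.8 3.2 8.4] [0.636 0.038 0.02 ]
wrist [291.5 211.5] [7.8 2.2 8.1] [0.627 0.039 0.02 ]
wrist [229.4 232.8] [ 3.8  5.2 10. ] [0.558 0.018 0.02 ]
wrist [178.1 231.5] [4.5 3.2 5.4] [0.503 0.022 0.02 ]
wrist [120.  233.4] [3.8 3.2 5.9] [0.44  0.023 0.02 ]
wrist [143.3 236.6] [ 4.8  6.2 12.8] [0.464 0.018 0.02 ]
wrist [150.7 234.7] [4.5 3.2 6.7] [0.472 0.02  0.02 ]
wrist [264.8 234.2] [4.5 2.8 6.6] [0.596 0.015 0.02 ]
wrist [211.1 237.4] [ 5.2  4.8 10.8] [0.538 0.014 0.02 ]
wrist [156.4 237.6] [3.8 4.  6.9] [0.478 0.016 0.02 ]
wrist [229.4 237.4] [6.8 3.8 9.6] [0.557 0.013 0.02 ]
wrist [278.6 238. ] [4.8 3.2 5.1] [0.611 0.009 0.02 ]
TCP tray [ 0.13827158 -0.0282262 ] 87.2206793506936
```

Request:
servo_tool --targets '[{"offset": [-0.0015,0.001,0.02],"dr": [-0.1,0,0]},{"offset": [-0.0015,0.002,0.05],"dr": [-0.1,0,0]},{"offset": [-0.0015,0.002,0.08],"dr": [-0.1,0,0]},{"offset": [-0.0015,0.002,0.1],"dr": [-0.1,0,0]},{"offset": [-0.0015,0.002,0.11],"dr": [-0.1,0,0]},{"offset": [-0.0015,0.002,0.115],"dr": [-0.1,0,0]},{"offset": [-0.0015,0.002,0.118],"dr": [-0.1,0,0]},{"offset": [-0.0015,0.002,0.12],"dr": [-0.1,0,0]},{"offset": [-0.0015,0.002,0.12],"dr": [-0.1,0,0]},{"offset": [-0.0015,0.002,0.12],"dr": [-0.1,0,0]},{"offset": [-0.0015,0.002,0.12],"dr": [-0.1,0,0]}]'

```text
time_s: 18.63
position: [0.6695, 0.0737, 0.0977]
tcp_rot: [[0.05, 0.999, 0.001], [0.999, -0.05, 0.0], [0.0, 0.001, -1.0]]
force: [0.2, 1.1, -3.2]
opening: 0.252
grasp_force: 30.0
```

Run:
```python
from h import *
s=bot.read_state();p=s["position"];R=s["tcp_rot"];print(p,s["force"],R[2].round(4))
a=np.radians(-2.9);Rt=np.array([[np.cos(a),-np.sin(a)],[np.sin(a),np.cos(a)]]);ctr=np.array([.5302,.1117])
print("TCP tray",Rt.T@(p[:2]-ctr),hd(R[:,0]))
t=cap("top");save(t,"t10.png")
im=cv2.imread('pics/t10.png');cv2.imwrite('pics/c10.png',np.hstack([cv2.resize(im[155:300,225:335],None,fx=3.5,fy=3.5,interpolation=cv2.INTER_CUBIC)]))
```

```text
[0.66947665 0.07366445 0.09765287] [ 0.20895072  1.06040767 -3.16870657] [ 0.e+00  6.e-04 -1.e+00]
TCP tray [ 0.14102262 -0.03094043] 87.15482163025153
```

View pics/c10.png

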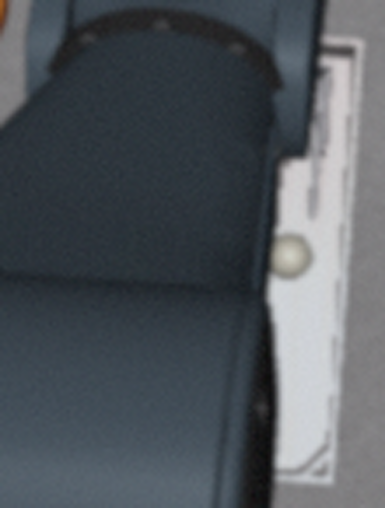

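The tine tip at (313,215) lies about 14 mm to the side of the ball at (290,256), so the ball is centred on the outer slot. Pushing.

Request:
servo_tool --targets '[{"offset": [0,0,0.001],"dr": [0,0,0]},{"offset": [0,0,0.0018],"dr": [0,0,0]},{"offset": [0,-0.002,0.0018],"dr": [0,0,0]},{"offset": [0,-0.006,0.0018],"dr": [0,0,0]},{"offset": [0,-0.011,0.0018],"dr": [0,0,0]},{"offset": [0,-0.017,0.0018],"dr": [0,0,0]},{"offset": [0,-0.023,0.0018],"dr": [0,0,0]},{"offset": [0,-0.029,0.0018],"dr": [0,0,0]},{"offset": [0,-0.035,0.0018],"dr": [0,0,0]},{"offset": [0,-0.041,0.0018],"dr": [0,0,0]},{"offset": [0,-0.047,0.0018],"dr": [0,0,0]},{"offset": [0,-0.053,0.0018],"dr": [0,0,0]},{"offset": [0,-0.059,0.0018],"dr": [0,0,0]},{"offset": [0,-0.065,0.0018],"dr": [0,0,0]},{"offset": [0,-0.071,0.0018],"dr": [0,0,0]},{"offset": [0,-0.077,0.0018],"dr": [0,0,0]},{"offset": [0,-0.082,0.0018],"dr": [0,0,0]},{"offset": [0,-0.085,0.0018],"dr": [0,0,0]},{"offset": [0,-0.086,0.0018],"dr": [0,0,0]},{"offset": [0,-0.086,0.0018],"dr": [0,0,0]}]'

```text
time_s: 20.35
position: [0.583, 0.078, 0.0955]
tcp_rot: [[0.05, 0.999, 0.0], [0.999, -0.05, 0.0], [0.0, 0.0, -1.0]]
force: [3.9, 0.1, 5.5]
opening: 0.253
grasp_force: 30.0
```

Run:
```python
from h import *
s=bot.read_state();p=s["position"];R=s["tcp_rot"];print(p,s["force"],R[2].round(4))
a=np.radians(-2.9);Rt=np.array([[np.cos(a),-np.sin(a)],[np.sin(a),np.cos(a)]]);ctr=np.array([.5302,.1117])
print("TCP tray",Rt.T@(p[:2]-ctr),hd(R[:,0]))
t=cap("top");save(t,"t11.png")
for q,st in balls(t,(282,170,335,300)): print("top",q.round(1),st.round(1),"tray",(Rt.T@(ray(t,*q,.016)[:2]-ctr)).round(4))
t=cap("scene");save(t,"s11.png")
for q,st in balls(t,(310,155,400,265)): print("scene",q.round(1),st.round(1),(Rt.T@(ray(t,*q,.018)[:2]-ctr)).round(3))
```

```text
[0.58304469 0.078017   0.09547587] [3.92216878 0.13491297 5.52447068] [ 2.e-04  4.e-04 -1.e+00]
TCP tray [ 0.05448113 -0.0309663 ] 87.14573354269642
scene [353.2 160.2] [ 35.8  10.  157.9] [-0.177 -0.008]
scene [384.6 180.3] [ 6.8  6.8 33.8] [-0.106  0.075]
scene [335.3 181. ] [ 7.8  6.  32.2] [-0.1   -0.058]
scene [364.9 182. ] [ 5.2  5.8 23.2] [-0.098  0.022]
scene [350.8 185.2] [14.5  5.8 65.7] [-0.086 -0.016]
scene [333.4 205.8] [ 9.2 13.5 48.9] [-0.016 -0.063]
scene [365.8 203.7] [ 6.  5. 22.] [-0.026  0.021]
```

Request:
servo_tool --targets '[{"offset": [0,0,-0.001],"dr": [0,0,0]},{"offset": [0,0,-0.003],"dr": [0,0,0]},{"offset": [0,0,-0.005],"dr": [0,0,0]},{"offset": [0,0.002,-0.008],"dr": [0.5,0,0]},{"offset": [0,0.005,-0.011],"dr": [1,0,0]},{"offset": [0,0.008,-0.015],"dr": [2,0,0]},{"offset": [0,0.011,-0.019],"dr": [3,0,0]},{"offset": [0,0.014,-0.024],"dr": [4,0,0]},{"offset": [0,0.017,-0.03],"dr": [5,0,0]},{"offset": [0,0.02,-0.036],"dr": [6,0,0]},{"offset": [0,0.02,-0.042],"dr": [7,0,0]},{"offset": [0,0.02,-0.049],"dr": [8,0,0]},{"offset": [0,0.02,-0.056],"dr": [9,0,0]},{"offset": [0,0.02,-0.063],"dr": [10,0,0]},{"offset": [0,0.02,-0.07],"dr": [11,0,0]},{"offset": [0,0.02,-0.077],"dr": [12,0,0]},{"offset": [0,0.02,-0.084],"dr": [12,0,0]},{"offset": [0,0.02,-0.092],"dr": [12,0,0]},{"offset": [0,0.02,-0.1],"dr": [12,0,0]},{"offset": [0,0.02,-0.1],"dr": [12,0,0]}]'

```text
time_s: 22.12
position: [0.6039, 0.077, 0.1966]
tcp_rot: [[0.049, 0.977, -0.206], [0.999, -0.048, 0.01], [0.0, -0.206, -0.978]]
force: [1.3, 0.2, -3.3]
opening: 0.25
grasp_force: 30.0
```

Run:
```python
from h import *
s=bot.read_state();p=s["position"];R=s["tcp_rot"];print(p,s["force"],hd(R[:,0]),R[2].round(4))
a=np.radians(-2.9);Rt=np.array([[np.cos(a),-np.sin(a)],[np.sin(a),np.cos(a)]]);ctr=np.array([.5302,.1117])
t=cap("top");save(t,"t12.png")
for q,st in balls(t,(282,170,335,300)): print("top",q.round(1),st.round(1),"tray",(Rt.T@(ray(t,*q,.016)[:2]-ctr)).round(4))
t=cap("scene");save(t,"s12.png")
for q,st in balls(t,(310,150,520,265)): print("scene",q.round(1),st.round(1),ray(t,*q,.018).round(3),(Rt.T@(ray(t,*q,.012)[:2]-ctr)).round(3), "z.13",ray(t,*q,.13).round(3))
d=np.array([np.cos(np.radians(9)),np.sin(np.radians(9))]);C=np.array([.540,.391])
A=([.637,.4055,.20],pose(99,12));print("A",rel(p,R,*A))
l=lambda l,z:[*(C+l*d),z]
b=(tcp_for_tip(l(.012,.065),99,5),pose(99,5));print("b",rel(*A,*b))
```

```text
[0.60385934 0.07700557 0.19661606] [ 1.26682547  0.22714171 -3.27581023] 87.16404110860047 [ 0.     -0.2063 -0.9785]
top [307.7 209.3] [11.5 13.5 82.7] tray [ 0.046  -0.0552]
scene [359.2 152. ] [ 31.8   5.8 118.2] [0.321 0.132 0.018] [-0.215  0.011] z.13 [0.429 0.114 0.13 ]
scene [336.9 162.4] [ 8.2  6.2 35.8] [0.36  0.067 0.018] [-0.173 -0.053] z.13 [0.463 0.057 0.13 ]
scene [371.  163.6] [ 5.   5.8 22.1] [0.367 0.162 0.018] [-0.171  0.043] z.13 [0.469 0.14  0.13 ]
scene [354.7 170.4] [17.2  6.8 91.5] [0.391 0.114 0.018] [-0.144 -0.004] z.13 [0.49  0.099 0.13 ]
scene [384.6 180.2] [ 7.2  7.  35.5] [0.428 0.192 0.018] [-0.111  0.077] z.13 [0.521 0.166 0.13 ]
scene [470.4 193. ] [ 12.   11.8 110.4] [0.477 0.413 0.018] [-0.073  0.301] z.13 [0.564 0.357 0.13 ]
scene [335.5 191.4] [10.   7.8 47.8] [0.464 0.058 0.018] [-0.069 -0.057] z.13 [0.552 0.05  0.13 ]
scene [371.3 191.3] [ 6.5  6.  27.9] [0.465 0.152 0.018] [-0.072  0.038] z.13 [0.554 0.132 0.13 ]
scene [454.3 195.9] [ 11.8  12.  109.8] [0.485 0.368 0.018] [-0.062  0.257] z.13 [0.571 0.318 0.13 ]
scene [490.  209.1] [ 13.   12.  117.9] [0.53  0.45  0.018] [-0.022  0.341] z.13 [0.61  0.389 0.13 ]
scene [455.8 211.6] [ 11.8  12.  108. ] [0.536 0.361 0.018] [-0.011  0.252] z.13 [0.615 0.312 0.13 ]
scene [448.3 258.9] [ 42.2  13.2 389.6] [0.671 0.312 0.018] [0.127 0.21 ] z.13 [0.732 0.27  0.13 ]
A (array([ 0.3297,  0.0158, -0.0068]), array([  0.1 ,  -2.45, -11.58]))
b (array([0.0009, 0.0442, 0.048 ]), array([-7., -0., -0.]))
```

The full ball is lifted (top view (307.7,209.3), moved with the scoop) and the dish is unmoved. Carrying it over and dumping as before.

Request:
servo_tool --targets '[{"offset": [0.003,0,0],"dr": [0,0,0]},{"offset": [0.01,0.001,-0.001],"dr": [0,-0.1,-0.3]},{"offset": [0.023,0.001,-0.001],"dr": [0,-0.2,-0.8]},{"offset": [0.04,0.002,-0.002],"dr": [0,-0.3,-1.4]},{"offset": [0.059,0.003,-0.002],"dr": [0,-0.4,-2.1]},{"offset": [0.079,0.004,-0.003],"dr": [0,-0.6,-2.7]},{"offset": [0.099,0.005,-0.003],"dr": [0,-0.7,-3.4]},{"offset": [0.119,0.006,-0.003],"dr": [0,-0.9,-4.1]},{"offset": [0.139,0.007,-0.004],"dr": [0,-1.0,-4.8]},{"offset": [0.158,0.008,-0.004],"dr": [0,-1.2,-5.5]},{"offset": [0.178,0.009,-0.004],"dr": [0,-1.3,-6.2]},{"offset": [0.198,0.01,-0.005],"dr": [0,-1.5,-6.8]},{"offset": [0.218,0.01,-0.005],"dr": [0,-1.6,-7.6]},{"offset": [0.238,0.011,-0.005],"dr": [0,-1.7,-8.3]},{"offset": [0.258,0.012,-0.006],"dr": [0,-1.9,-9.0]},{"offset": [0.278,0.013,-0.006],"dr": [0,-2.0,-9.7]},{"offset": [0.298,0.014,-0.006],"dr": [0,-2.2,-10.4]},{"offset": [0.314,0.015,-0.007],"dr": [0,-2.3,-11.0]},{"offset": [0.325,0.016,-0.007],"dr": [0,-2.4,-11.4]},{"offset": [0.33,0.016,-0.007],"dr": [0,-2.4,-11.6]}]'

```text
time_s: 23.88
position: [0.635, 0.4092, 0.197]
tcp_rot: [[-0.16, 0.965, -0.208], [0.987, 0.157, -0.031], [0.003, -0.21, -0.978]]
force: [0.3, 0.1, -4.4]
opening: 0.252
grasp_force: 30.0
```

Request:
servo_tool --targets '[{"offset": [0,0.004,0.004],"dr": [-0.5,0,0]},{"offset": [0,0.01,0.01],"dr": [-1,0,0]},{"offset": [0,0.017,0.017],"dr": [-2,0,0]},{"offset": [0,0.024,0.024],"dr": [-3,0,0]},{"offset": [0,0.031,0.031],"dr": [-4,0,0]},{"offset": [0,0.037,0.038],"dr": [-5,0,0]},{"offset": [0,0.042,0.044],"dr": [-6,0,0]},{"offset": [0,0.0445,0.0475],"dr": [-7,0,0]},{"offset": [0,0.0445,0.0475],"dr": [-7,0,0]},{"offset": [0,0.0445,0.0475],"dr": [-7,0,0]}]'

```text
time_s: 24.72
position: [0.6691, 0.4098, 0.1414]
tcp_rot: [[-0.155, 0.984, -0.09], [0.988, 0.155, -0.013], [0.001, -0.091, -0.996]]
force: [-0.8, -0.4, -4.1]
opening: 0.248
grasp_force: 30.0
```

Request:
servo_tool --targets '[{"offset": [0,-0.003,-0.0018],"dr": [-2,0,0]},{"offset": [0,-0.006,-0.0035],"dr": [-4,0,0]},{"offset": [0,-0.0077,-0.0044],"dr": [-5,0,0]},{"offset": [0,-0.01,-0.0055],"dr": [-6.3,0,0]},{"offset": [0,-0.0125,-0.0065],"dr": [-7.7,0,0]},{"offset": [0,-0.0145,-0.0073],"dr": [-9,0,0]},{"offset": [0,-0.0163,-0.0081],"dr": [-10,0,0]},{"offset": [0,-0.0181,-0.009],"dr": [-11,0,0]},{"offset": [0,-0.02,-0.01],"dr": [-12,0,0]},{"offset": [0,-0.0219,-0.011],"dr": [-13,0,0]},{"offset": [0,-0.0238,-0.012],"dr": [-14,0,0]},{"offset": [0,-0.0257,-0.013],"dr": [-15,0,0]},{"offset": [0,-0.0277,-0.014],"dr": [-16,0,0]},{"offset": [0,-0.0298,-0.015],"dr": [-17,0,0]},{"offset": [0,-0.0318,-0.016],"dr": [-18,0,0]},{"offset": [0,-0.0359,-0.018],"dr": [-20,0,0]},{"offset": [0,-0.0412,-0.021],"dr": [-22.5,0,0]},{"offset": [0,-0.0468,-0.0241],"dr": [-25,0,0]},{"offset": [0,-0.0525,-0.0266],"dr": [-27.5,0,0]},{"offset": [0,-0.0582,-0.0291],"dr": [-30,0,0]}]'

```text
time_s: 26.38
position: [0.6146, 0.4016, 0.1775]
tcp_rot: [[-0.155, 0.896, 0.417], [0.988, 0.14, 0.067], [0.002, 0.422, -0.906]]
force: [0.9, -0.9, -3.3]
opening: 0.25
grasp_force: 30.0
```

Request:
servo_tool --targets '[{"offset": [0,0.002,-0.01],"dr": [2,0,0]},{"offset": [0,0.006,-0.022],"dr": [5,0,0]},{"offset": [0,0.012,-0.035],"dr": [9,0,0]},{"offset": [0,0.018,-0.048],"dr": [13,0,0]},{"offset": [0,0.024,-0.06],"dr": [17,0,0]},{"offset": [0,0.03,-0.072],"dr": [21,0,0]},{"offset": [0,0.036,-0.08],"dr": [25,0,0]},{"offset": [0,0.036,-0.08],"dr": [25,0,0]},{"offset": [0,0.036,-0.08],"dr": [25,0,0]}]'

```text
time_s: 27.13
position: [0.6151, 0.4016, 0.2648]
tcp_rot: [[-0.155, 0.988, 0.001], [0.988, 0.155, 0.002], [0.002, 0.001, -1.0]]
force: [0.5, -1.0, -3.4]
opening: 0.254
grasp_force: 30.0
```

Run:
```python
from h import *
s=bot.read_state();p=s["position"];R=s["tcp_rot"];print(p,s["force"],hd(R[:,0]),R[2].round(4))
a=np.radians(-2.9);Rt=np.array([[np.cos(a),-np.sin(a)],[np.sin(a),np.cos(a)]]);ctr=np.array([.5302,.1117])
t=cap("top");save(t,"t13.png")
for q,st in balls(t,(225,155,335,300)): print("top",q.round(1),st.round(1),"tray",(Rt.T@(ray(t,*q,.012)[:2]-ctr)).round(4))
t=cap("scene");save(t,"s13.png")
for q,st in balls(t,(310,155,520,265)): print("scene",q.round(1),st.round(1),ray(t,*q,.018).round(3))
h=-160.3; u=np.array([np.cos(np.radians(h)),np.sin(np.radians(h))])
A=([.512,-.340,.23],pose(109.6,0));print("A",rel(p,R,*A))
```

```text
[0.61508886 0.40155978 0.26479779] [ 0.45071192 -0.97273265 -3.38894163] 98.92374664683268 [ 0.0018  0.0014 -1.    ]
top [225.9 158.9] [ 3.8 11.  28.2] tray [0.1596 0.1578]
top [282.4 252.4] [ 6.8 13.2 58.5] tray [-0.0623 -0.002 ]
top [248. 270.] [ 6.8  6.2 31.9] tray [-0.1097  0.077 ]
scene [384.6 180. ] [ 7.5  7.8 42.4] [0.427 0.192 0.018]
scene [355.9 193.1] [ 8.2 12.8 80.1] [0.471 0.111 0.018]
scene [470.6 193.1] [11.8 11.  98.8] [0.477 0.414 0.018]
scene [454.4 195.8] [11.5 10.8 91.2] [0.485 0.369 0.018]
scene [485.2 207.9] [ 25.8  14.5 207.8] [0.526 0.439 0.018]
scene [456.2 212.6] [11.5 11.  97.7] [0.539 0.361 0.018]
scene [448.3 258.9] [ 41.8  13.2 388.9] [0.671 0.312 0.018]
A (array([-0.7167, -0.2169,  0.0332]), array([  0.09,  -0.09, -10.68]))
```

All four full balls are in the dish with the sample, and three worn ones stay in the tray. Returning the scoop to the mat.

Request:
servo_tool --targets '[{"offset": [-0.01,-0.003,0],"dr": [0,0,0]},{"offset": [-0.03,-0.009,0],"dr": [0,0,0]},{"offset": [-0.055,-0.017,0],"dr": [0,0,0]},{"offset": [-0.085,-0.026,0],"dr": [0,0,0]},{"offset": [-0.115,-0.035,0],"dr": [0,0,0]},{"offset": [-0.145,-0.044,0],"dr": [0,0,0]},{"offset": [-0.175,-0.053,0],"dr": [0,0,0]},{"offset": [-0.205,-0.062,0],"dr": [0,0,0]},{"offset": [-0.235,-0.071,0],"dr": [0,0,0]},{"offset": [-0.265,-0.08,0],"dr": [0,0,0]},{"offset": [-0.295,-0.089,0],"dr": [0,0,0]},{"offset": [-0.325,-0.098,0],"dr": [0,0,0]},{"offset": [-0.345,-0.104,0],"dr": [0,0,0]},{"offset": [-0.36,-0.109,0],"dr": [0,0,0]}]'

```text
time_s: 28.4
position: [0.5603, 0.0271, 0.2636]
tcp_rot: [[-0.155, 0.988, -0.003], [0.988, 0.155, 0.0], [0.001, -0.003, -1.0]]
force: [1.3, -0.3, -3.9]
opening: 0.252
grasp_force: 30.0
```

Request:
servo_tool --targets '[{"offset": [-0.015,-0.005,0],"dr": [0,0,-0.5]},{"offset": [-0.04,-0.012,0.002],"dr": [0,0,-1.2]},{"offset": [-0.07,-0.021,0.005],"dr": [0,0,-2]},{"offset": [-0.1,-0.03,0.008],"dr": [0,0,-3]},{"offset": [-0.13,-0.039,0.011],"dr": [0,0,-4]},{"offset": [-0.16,-0.048,0.014],"dr": [0,0,-5]},{"offset": [-0.19,-0.057,0.017],"dr": [0,0,-6]},{"offset": [-0.22,-0.067,0.02],"dr": [0,0,-7]},{"offset": [-0.25,-0.076,0.023],"dr": [0,0,-8]},{"offset": [-0.28,-0.085,0.026],"dr": [0,0,-9]},{"offset": [-0.31,-0.094,0.029],"dr": [0,0,-10]},{"offset": [-0.335,-0.101,0.032],"dr": [0,0,-10.5]},{"offset": [-0.35,-0.106,0.033],"dr": [0,0,-10.7]},{"offset": [-0.357,-0.108,0.033],"dr": [0,0,-10.7]},{"offset": [-0.357,-0.108,0.033],"dr": [0,0,-10.7]},{"offset": [-0.357,-0.108,0.033],"dr": [0,0,-10.7]}]'

```text
time_s: 29.73
position: [0.5108, -0.3388, 0.2303]
tcp_rot: [[-0.337, 0.942, -0.003], [0.942, 0.337, 0.003], [0.004, -0.001, -1.0]]
force: [-0.5, 0.1, -3.6]
opening: 0.248
grasp_force: 30.0
```

Mat position is as planned. I lower by 0.133 to 1–2 mm above the mat, then settle.

Request:
servo_tool --targets '[{"offset": [0,0,0.02],"dr": [0,0,0]},{"offset": [0,0,0.05],"dr": [0,0,0]},{"offset": [0,0,0.08],"dr": [0,0,0]},{"offset": [0,0,0.105],"dr": [0,0,0]},{"offset": [0,0,0.12],"dr": [0,0,0]},{"offset": [0,0,0.127],"dr": [0,0,0]},{"offset": [0,0,0.13],"dr": [0,0,0]},{"offset": [0,0,0.132],"dr": [0,0,0]},{"offset": [0,0,0.133],"dr": [0,0,0]},{"offset": [0,0,0.133],"dr": [0,0,0]},{"offset": [0,0,0.133],"dr": [0,0,0]}]'

```text
time_s: 30.65
position: [0.512, -0.3403, 0.0987]
tcp_rot: [[-0.337, 0.941, -0.0], [0.941, 0.337, -0.0], [-0.0, -0.0, -1.0]]
force: [0.1, 0.5, -2.3]
opening: 0.253
grasp_force: 30.0
```

Request:
servo_tool --targets '[{"offset": [0,0,0.001],"dr": [0,0,0]},{"offset": [0,0,0.002],"dr": [0,0,0]},{"offset": [0,0,0.003],"dr": [0,0,0]},{"offset": [0,0,0.003],"dr": [0,0,0]},{"offset": [0,0,0.003],"dr": [0,0,0]},{"offset": [0,0,0.003],"dr": [0,0,0]}]'

```text
time_s: 31.15
position: [0.5116, -0.3402, 0.0954]
tcp_rot: [[-0.337, 0.941, -0.001], [0.941, 0.337, 0.0], [0.001, -0.001, -1.0]]
force: [-0.1, 1.5, 4.5]
opening: 0.255
grasp_force: 30.0
```

Request:
servo_tool --targets '[{"offset": [0,0,0],"dr": [0,0,0]},{"offset": [0,0,0],"dr": [0,0,0]},{"offset": [0,0,0],"dr": [0,0,0]},{"offset": [0,0,0],"dr": [0,0,0]},{"offset": [0,0,0],"dr": [0,0,0]},{"offset": [0,0,0],"dr": [0,0,0]},{"offset": [0,0,0],"dr": [0,0,0]},{"offset": [0,0,0],"dr": [0,0,0]},{"offset": [0,0,0],"dr": [0,0,0]},{"offset": [0,0,0],"dr": [0,0,0]}]' --gripper -1

```text
time_s: 31.98
position: [0.5113, -0.3399, 0.0945]
tcp_rot: [[-0.337, 0.941, -0.002], [0.941, 0.337, 0.001], [0.002, -0.001, -1.0]]
force: [-0.4, -0.1, -0.4]
opening: 0.918
grasp_force: 0.0
```

Request:
servo_tool --targets '[{"offset": [0,0,-0.01],"dr": [0,0,0]},{"offset": [0,0,-0.03],"dr": [0,0,0]},{"offset": [0,0,-0.055],"dr": [0,0,0]},{"offset": [0,0,-0.08],"dr": [0,0,0]},{"offset": [0,0,-0.105],"dr": [0,0,0]},{"offset": [0,0,-0.13],"dr": [0,0,0]},{"offset": [0,-0.02,-0.15],"dr": [0,0,0]},{"offset": [-0.03,-0.04,-0.17],"dr": [0,0,0]},{"offset": [-0.06,-0.07,-0.17],"dr": [0,0,0]},{"offset": [-0.09,-0.1,-0.17],"dr": [0,0,0]},{"offset": [-0.12,-0.12,-0.17],"dr": [0,0,0]},{"offset": [-0.15,-0.14,-0.17],"dr": [0,0,0]},{"offset": [-0.18,-0.15,-0.17],"dr": [0,0,0]},{"offset": [-0.2,-0.15,-0.17],"dr": [0,0,0]},{"offset": [-0.2,-0.15,-0.17],"dr": [0,0,0]},{"offset": [-0.2,-0.15,-0.17],"dr": [0,0,0]}]'

```text
time_s: 33.32
position: [0.4374, -0.5793, 0.2643]
tcp_rot: [[-0.336, 0.942, -0.002], [0.942, 0.336, 0.002], [0.003, -0.001, -1.0]]
force: [-0.0, 0.2, -0.5]
opening: 1.001
grasp_force: 0.0
```

Run:
```python
from h import *
t=cap("top");save(t,"t20.png")
im=cv2.imread('pics/t20.png');cv2.imwrite('pics/c20.png',cv2.resize(im[130:310,120:520],None,fx=2,fy=2,interpolation=cv2.INTER_CUBIC))
```

```text
(no output)
```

View pics/c20.png

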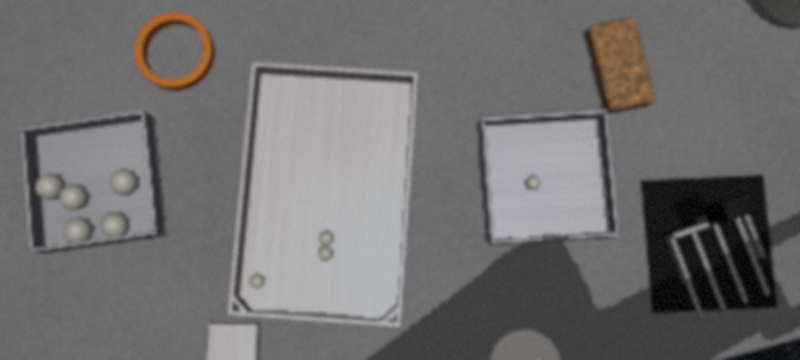

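The final view shows five full balls in dish_1 (50–125, 180–230), three worn in the tray, the worn sample in dish_2, and the scoop standing on the mat. I hand it in.

```bash
python3 -c "
from rig import ticket
print(ticket.hand_in())"
```

```text
the job is handed in; nothing more can be done
None
```

I handed the job in after about 33 s of robot time, with no verdict returned: the last top view shows all four full-size balls in the dish with the full-size sample, the three worn ones still in the tray, and the scoop standing on its mat.

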